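Set out fired jars and lids for the painter

ROBOT

A 6-joint arm with a two-finger parallel gripper is mounted at the origin on the work surface. World frame = base frame: x ahead of the robot, y to its left, z up, the work surface at z = 0. Lengths are in m, angles in rad, forces in N, time in s.
With the tool pointing down it reaches from about 0.25 to 0.725 m from the base axis. Payload 4 kg.
Tool frame: the origin (TCP) lies on the front face of the gripper's body, between the roots of the fingers; the fingertips stand 73 mm ahead of it and the grasp point (between the pads) lies 54 mm ahead of it; z points along the fingers, y is the direction in which the jaws open and shut (so a half turn about z gives the same grasp; the last joint's range is limited). The gripper opens to 85 mm and grips with 20 to 120 N. Pads are 22 mm wide; open, the fingers measure 114 mm over their backs; the gripper's body (76 mm by 85 mm) begins 54 mm behind the grasp point. The pads swing forward as they close: fully open they stand 13 mm farther back than shut.
Start: joints at [-1.233, 0.241, 0.005, 1.335, 0, 1.571], TCP at [0.166, -0.472, 0.304] pointing down, gripper open.
Joint ranges: [-2.72, 2.72], [-1.05, 1.87], [-1.09, 1.28], [-1.99, 2.15], [-1.42, 1.44], [-3.14, 3.14]. Speed limits (rad/s): [2.79, 2.79, 3.14, 3.14, 3.14, 3.14].

INTERFACE

Orientations are given as a unit quaternion [x, y, z, w].
In Python, from rig import r, camera, camera_params, boxes_of gives the robot as it stands. The module is installed in compiled form; this text tells all that it offers.
- The arm moves only by the shell command python3 -m creep 'ROWS' [FORCE]. ROWS is JSON, a list of rows, each a list of 3 entries, a list of its own where there are three numbers: the turn, a rotation vector about the world's x, y, z in rad, then the shift along the world's x, y, z in mm, then the gripper command: -1 is shut, 1 is fully open, values between are in proportion. A call has 1 to 12 rows; each row shifts and turns the pose as measured when the row begins; what a row does not reach is not made up. A row lasts 1/10 s, in which the tool goes at most 50 mm and 8.59 degrees, less where a joint would pass 70% of its speed; a pose out of reach is approached as far as the arm can. A call with a gripper value outside its range is refused whole. The fingers move at their own pace and stop on an object; FORCE is the grip in N (left out, the last holds). Time passes only in rows, so rows that do not move let the fingers close. It gives the time, the measured TCP pose, the force and the opening at its end, in the units of the state.
- r.observe(): the state, without advancing time (a new reading comes with each control period).
- camera(name): name is "scene" or "top" or "wrist"; returns the picture (420x560x3 uint8, blue, green, red); there is no depth.
- camera_params(name): a dict with "mtx" (3x3 intrinsics, pixels), "world_from_camera" (4x4, takes a point from camera to world coordinates). Camera axes: x right, y up, looking along -z (the intrinsics and any distortion apply to the point x, -y, -z); pixel columns grow to the right and rows downward; lengths in m; the calibration is good to about 2 mm. A picture is of the moment at which its call begins: read the wrist's pose just before it. camera_params takes no time and is no camera call; for the wrist camera it gives the pose at the moment of the call.
- r.close_job(): hands the job in, once; it reports no verdict.
Trained networks look in the newest picture that a camera, given by its name, has taken for a name from the list of things; names that differ only in an ending like _2 or _b are one class to them, and where a whole thing is asked for, a point or a joint stands for the part that bears it (a point fixed in the world has none). Each returns a list of dicts, best first, with "confidence" (0 to 1); they miss things now and then, are a little off and sometimes report something else, mostly with a low value. They report only what shows in the picture. A call takes as long as a camera call.
- boxes_of(target, camera): "point" ([x, y, z] in m, in world coordinates, good to about 4 mm: the middle of the surface that is visible of it).
The state is a dict: "t": time; "qpos": joint angles; "qd": joint speeds; "tau": joint torques, N m; "tool_pos": TCP position; "tool_rot": TCP orientation; "wrist_force": force on the tool from outside, world axes, zero at the start; "ft_torque": the same for the moment, N m; "grip_width": opening from 0.0 (shut) to 1.0 (fully open).
Only numpy, scipy, OpenCV 4.12 (cv2) and the standard library are available. Lean on these libraries where they do the work, as an engineer would, in place of code of your own. Each camera call takes 0.05 s, during which the arm holds its last target.

TASK

Set out the two fired, red-brown jars for the painter: first stand the tall white-banded jar upright in the middle of the blue board and close it with its small white-ringed lid, then stand the squat jar upright in the middle of the yellow board and close it with its wide plain lid. Set every piece down gently without dropping it, and let go of it before taking the next. Leave the grey unfired jar and lid where they are.

Things in the scene. Friction and masses are not known exactly. Their poses are not given: they have to be found in the camera images.
- tall_jar_center (a point): Fired red-brown tall jar with a cream-white band on its shoulder, standing upright; about 0.22 kg. Point: on the jar's axis, half-way up (55 mm above its foot); z up. 110 mm tall: foot 44 mm across, belly 60 mm across (28 to 45 mm up), then a straight neck 44 mm across from 70 mm up to the rim at 110 mm. Open mouth 34 mm across inside. Grip it across the neck.
- squat_jar_center (a point): Fired red-brown squat jar without a band, standing upright; about 0.18 kg. Point: on the axis, half-way up (32.5 mm above its foot); z up. 65 mm tall: foot 48 mm across, widening to straight sides 58 mm across from 14 mm up to the rim. Open mouth 46 mm across inside. Grip it across the straight sides.
- small_lid_center (a point): Fired red-brown small lid with a cream-white ring on its flange: the lid of the tall jar; about 50 g. Point: on its axis, half-way up (25 mm). Lies right way up on its plug. From below: plug 20 mm across, 8 mm deep; flange 52 mm across, 8 mm thick; round knob 20 mm across, 34 mm tall. Grip by the knob. Seated, flange on the rim and plug in the mouth, its point is 72 mm above the jar's point.
- wide_lid_center (a point): Fired red-brown wide lid without a ring: the lid of the squat jar; about 70 g. Point: on its axis, half-way up (25 mm). Lies right way up on its plug. From below: plug 30 mm across, 8 mm deep; flange 66 mm across, 8 mm thick; round knob 20 mm across, 34 mm tall. Grip by the knob. Seated, flange on the rim and plug in the mouth, its point is 49.5 mm above the jar's point.
- grey_jar_center (a point): Grey unfired jar of the same size and shape as the tall jar (110 mm tall, belly 60 mm), no band. To be left alone. Point: on its axis, half-way up (55 mm above its foot).
- grey_lid_center (a point): Grey unfired lid of the same size and shape as the small lid (flange 52 mm, 50 mm tall), no ring. To be left alone. Point: on its axis, half-way up.
- blue_board: Round blue board lying fixed on the table, 110 mm across and 12 mm thick, with a small pale wood dot at its middle. Origin: centre of its underside, at table height; its top is 12 mm above. z up.
- yellow_board: Round yellow board lying fixed on the table, 110 mm across and 12 mm thick, with a small pale wood dot at its middle. Origin: centre of its underside, at table height; its top is 12 mm above. z up.

How it is judged:
On the way, in this order (a step that is already met when the one before it is completed fails the run):
1. the tall jar stands released in the middle of the blue board (horizontal distance between tall_jar_center and blue_board below 0.015 m and height (world z) of tall_jar_center between 0.063 and 0.071 m and angle between tall_jar_center's own z axis and vertical below 0.12 rad and linear speed of tall_jar below 0.02 m/s and angular speed of tall_jar below 0.2 rad/s and contact force between the fingers and tall_jar below 0.1 N), for 0.2 s.
2. the small lid is seated on the tall jar and released (all of step 1 and horizontal distance between small_lid_center and tall_jar_center below 0.01 m and z of small_lid_center in the frame of tall_jar_center between 0.068 and 0.076 m and angle between small_lid_center's own z axis and vertical below 0.12 rad and linear speed of small_lid below 0.02 m/s and angular speed of small_lid below 0.2 rad/s and contact force between the fingers and small_lid below 0.1 N), for 0.2 s.
3. the squat jar stands released in the middle of the yellow board (horizontal distance between squat_jar_center and yellow_board below 0.015 m and height (world z) of squat_jar_center between 0.0405 and 0.0485 m and angle between squat_jar_center's own z axis and vertical below 0.12 rad and linear speed of squat_jar below 0.02 m/s and angular speed of squat_jar below 0.2 rad/s and contact force between the fingers and squat_jar below 0.1 N), for 0.2 s.
4. the wide lid is seated on the squat jar and released (all of step 3 and horizontal distance between wide_lid_center and squat_jar_center below 0.01 m and z of wide_lid_center in the frame of squat_jar_center between 0.0455 and 0.0535 m and angle between wide_lid_center's own z axis and vertical below 0.12 rad and linear speed of wide_lid below 0.02 m/s and angular speed of wide_lid below 0.2 rad/s and contact force between the fingers and wide_lid below 0.1 N), for 0.2 s.
At the end, for the whole second after the job is handed in: Tall jar on the blue board, squat jar on the yellow, each within 15 mm of its middle; small lid seated on the tall jar, wide lid on the squat jar, within 10 mm of the axis and 4 mm of seated height; all tilted under 0.12 rad, at rest and released (all of step 2 and all of step 4); the robot touches nothing.
It fails at once if the grey jar is moved by more than 15 mm (distance of grey_jar_center from where it was at the start of the episode above 0.015 m).
It fails at once if the grey lid is moved by more than 15 mm (distance of grey_lid_center from where it was at the start of the episode above 0.015 m).
It fails at once if a red-brown jar or lid is dropped or knocked flying (faster than 0.6 m/s out of the fingers) ((linear speed of tall_jar above 0.6 m/s and contact force between the fingers and tall_jar below 0.1 N) or (linear speed of squat_jar above 0.6 m/s and contact force between the fingers and squat_jar below 0.1 N) or (linear speed of small_lid above 0.6 m/s and contact force between the fingers and small_lid below 0.1 N) or (linear speed of wide_lid above 0.6 m/s and contact force between the fingers and wide_lid below 0.1 N)).
It also fails if it takes over 128 s, if anything falls off the work surface, if the arm or the gripper's body presses on something with over 40 N, if the wrist force passes 120 N, or if a joint passes its speed limit or range.

## Working session

There is one attempt and no reset: what is moved stays moved. The work goes in short steps, Python scripts to look and compute and a shell command to move; the robot and the scene stay as the last step left them, time stands still between calls to the robot, and variables do not carry over. Pictures are saved under pics/ and viewed, and the job is handed in when it is done.

```bash
mkdir -p pics
python3 - <<'E'
from rig import r,camera,camera_params,boxes_of
import cv2,numpy as np
print(r.observe())
for n in("scene","top","wrist"):
    cv2.imwrite(f"pics/{n}0.png",camera(n)); p=camera_params(n); print(n,np.round(p["mtx"],1).tolist(),np.round(p["world_from_camera"],3).tolist())
for t in "tall_jar_center squat_jar_center small_lid_center wide_lid_center grey_jar_center grey_lid_center blue_board yellow_board".split():
    for c in("top","scene"):
        print(t,c,[(np.round(d["point"],4).tolist(),round(d["confidence"],2)) for d in boxes_of(t,c)][:3])
print(r.observe()["t"])
E
```

```text
{'t': 0.0, 'qpos': array([-1.23296531e+00,  2.41426983e-01,  3.73253053e-03,  1.33521449e+00,
        5.57262095e-05,  1.57077910e+00]), 'qd': array([ 0.00141759,  0.00056399,  0.00024743, -0.00041875, -0.00011861,
        0.00048094]), 'tau': array([ 7.17179264e-04, -3.72314322e+01,  2.52410281e+01,  1.69496000e-02,
        1.33082822e-04, -1.02773683e-05]), 'tool_pos': array([ 0.16557346, -0.47127979,  0.30300898]), 'tool_rot': array([ 9.85765670e-01,  1.68121761e-01, -1.50103582e-04, -1.04595739e-03]), 'wrist_force': array([ 0.29402357, -0.39372382, -0.18825217]), 'ft_torque': array([ 0.01061764, -0.04866172, -0.03848628]), 'grip_width': 0.9996243152575023}
scene [[477.9, 0.0, 276.8], [0.0, 477.9, 213.1], [0.0, 0.0, 1.0]] [[-0.699, -0.436, 0.567, 1.232], [0.715, -0.424, 0.556, 0.668], [-0.002, 0.794, 0.608, 0.806], [0.0, 0.0, 0.0, 1.0]]
top [[389.4, 0.0, 278.7], [0.0, 389.4, 213.1], [0.0, 0.0, 1.0]] [[0.028, 0.995, -0.1, 0.448], [-0.999, 0.026, -0.018, -0.005], [-0.015, 0.1, 0.995, 1.032], [0.0, 0.0, 0.0, 1.0]]
wrist [[298.8, 0.0, 276.9], [0.0, 298.8, 205.6], [0.0, 0.0, 1.0]] [[0.
[... 335 characters left out ...]
)]
small_lid_center top [([0.6667, 0.0145, 0.0155], 0.55)]
small_lid_center scene [([0.6778, 0.0244, 0.0145], 0.81)]
wide_lid_center top [([0.4932, 0.4027, 0.0149], 0.64)]
wide_lid_center scene [([0.5076, 0.4055, 0.0109], 0.75)]
grey_jar_center top [([0.4297, -0.232, 0.0702], 0.78)]
grey_jar_center scene [([0.4395, -0.2196, 0.0636], 0.7)]
grey_lid_center top [([0.4971, -0.0225, 0.0156], 0.68)]
grey_lid_center scene [([0.5062, -0.0186, 0.0093], 0.47)]
blue_board top [([0.6331, -0.1976, 0.0105], 0.93), ([0.3932, 0.2615, 0.0402], 0.58)]
blue_board scene [([0.636, -0.1912, 0.0152], 0.66)]
yellow_board top [([0.6072, 0.2376, 0.0138], 0.89)]
yellow_board scene [([0.6178, 0.243, 0.0097], 0.7)]
0.95
```

View pics/top0.png

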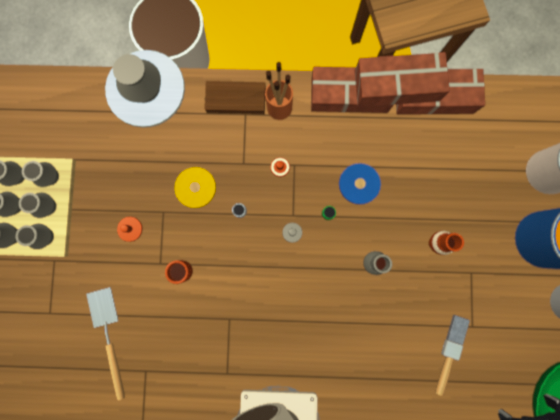

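View pics/scene0.png

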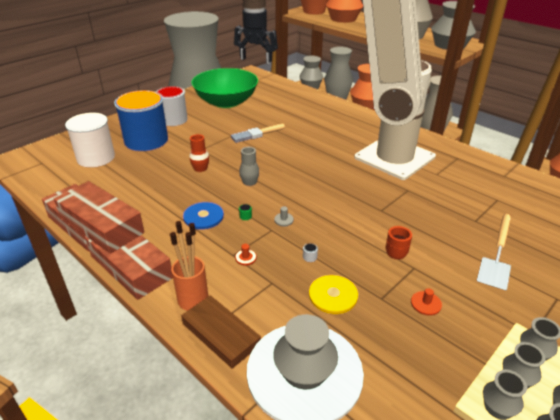

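View pics/wrist0.png

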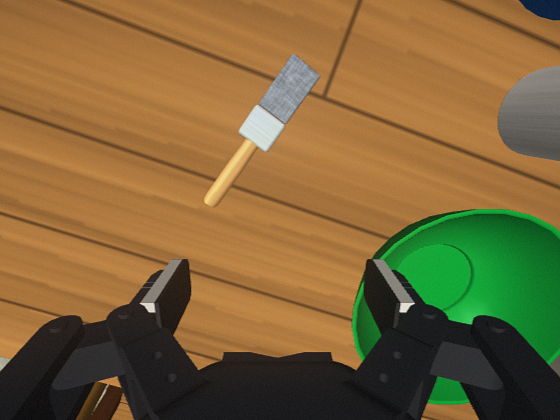

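Run:
```python
import cv2,numpy as np
t=cv2.imread("pics/top0.png");s=cv2.imread("pics/scene0.png")
def crop(im,c,h=25):
    x,y=c; return cv2.resize(im[y-h:y+h,x-h:x+h],(195,195),interpolation=cv2.INTER_NEAREST)
T=[(448,242),(178,271),(280,167),(130,229),(378,263),(292,233),(360,184),(195,188)]
S=[(199,153),(400,243),(246,257),(427,301),(249,167),(284,215),(203,215),(333,294)]
a=np.vstack([np.hstack([crop(t,c) for c in T[:4]]),np.hstack([crop(s,c) for c in S[:4]]),])
b=np.vstack([np.hstack([crop(t,c,32) for c in T[4:]]),np.hstack([crop(s,c,32) for c in S[4:]]),])
cv2.imwrite("pics/crA.png",a);cv2.imwrite("pics/crB.png",b)
```

```text
(no output)
```

View pics/crA.png

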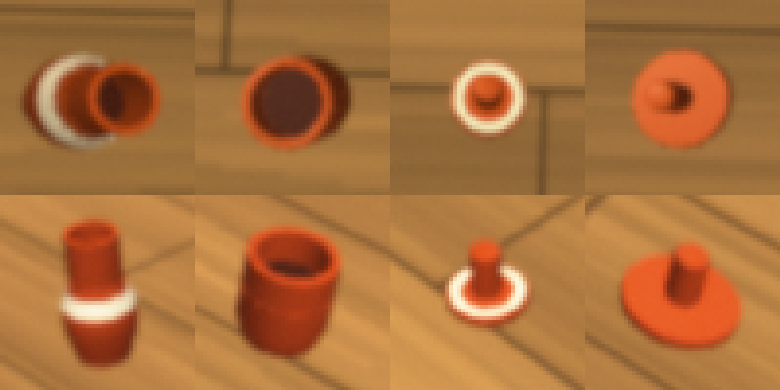

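View pics/crB.png

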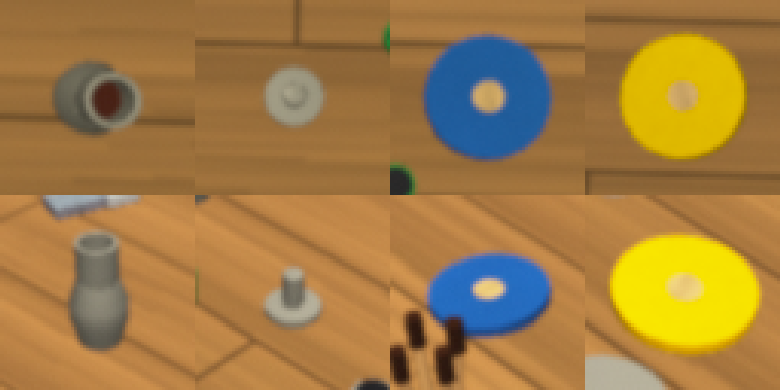

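```bash
cat > h.py <<'E'
import cv2,numpy as np
from scipy.optimize import minimize
def cv_pose(W):
    W=np.array(W);R=W[:3,:3]@np.diag([1,-1,-1]);return R.T,-R.T@W[:3,3]
def proj(P,prm):
    R,t=cv_pose(prm["world_from_camera"]);p=cv2.projectPoints(np.asarray(P,float).reshape(-1,3),cv2.Rodrigues(R)[0],t,np.array(prm["mtx"]),None)[0]
    return p.reshape(-1,2)
def ray(uv,prm,z):
    W=np.array(prm["world_from_camera"]);K=np.array(prm["mtx"]);d=np.linalg.solve(K,[uv[0],uv[1],1]);d=W[:3,:3]@(d*[1,-1,-1])
    return W[:3,3]+d*(z-W[2,3])/d[2]
A=np.linspace(0,2*np.pi,48,endpoint=False);C=np.stack([np.cos(A),np.sin(A),0*A],1)
MOD=dict(tall_jar=[(0,22),(28,30),(45,30),(70,22),(110,22)],squat_jar=[(0,24),(14,29),(65,29)],
 small_lid=[(0,10),(8,10),(8,26),(16,26),(16,10),(50,10)],wide_lid=[(0,15),(8,15),(8,33),(16,33),(16,10),(50,10)],
 blue_board=[(0,55),(12,55)])
MOD["grey_jar"]=MOD["tall_jar"];MOD["grey_lid"]=MOD["small_lid"];MOD["yellow_board"]=MOD["blue_board"]
def sil(name,x,y,prm,shape,S=4,z0=0):
    m=np.zeros((shape[0]*S,shape[1]*S),np.uint8);pr=MOD[name]
    for (z1,r1),(z2,r2) in zip(pr[:-1],pr[1:]):
        P=np.vstack([C*r1+[0,0,z1],C*r2+[0,0,z2]])/1000+[x,y,z0]
        q=proj(P,prm);h=cv2.convexHull(((q+.5)*S-.5).astype(np.float32))
        cv2.fillConvexPoly(m,np.round(h).astype(np.int32),1)
    return cv2.resize(m.astype(np.float32),(shape[1],shape[0]),interpolation=cv2.INTER_AREA)
def mask(im,name):
    h=cv2.cvtColor(im,cv2.COLOR_BGR2HSV).astype(int);H,S,V=h[...,0],h[...,1],h[...,2]
    if name=="blue_board":m=(H>95)&(H<130)&(S>100)
    elif name=="yellow_board":m=(H>22)&(H<35)&(S>180)&(V>120)
    elif name.startswith("grey"):m=(S<75)
    else:m=((H<9)|(H>172))&(S>90)|((S<90)&(V>110))
    return m.astype(np.uint8)
def fit(name,im,prm,xy0,z0=0,win=45):
    q=proj([xy0[0],xy0[1],z0+.03],prm)[0].astype(int)
    y0,y1,x0,x1=max(q[1]-win,0),q[1]+win,max(q[0]-win,0),q[0]+win
    m=mask(im,name)[y0:y1,x0:x1]
    m=cv2.morphologyEx(m,cv2.MORPH_CLOSE,np.ones((3,3),np.uint8))
    s0=sil(name,*xy0,prm,im.shape,z0=z0)[y0:y1,x0:x1]
    n,l=cv2.connectedComponents(m);b=max(range(1,n),key=lambda i:((l==i)*s0).sum());m=(l==b).astype(np.uint8)
    cs,_=cv2.findContours(m,cv2.RETR_EXTERNAL,cv2.CHAIN_APPROX_NONE);cv2.drawContours(m,cs,-1,1,-1)
    f=lambda v:np.abs(sil(name,v[0]/1000,v[1]/1000,prm,im.shape,z0=z0)[y0:y1,x0:x1]-m).sum()
    v0=np.array(xy0)*1000
    r=minimize(f,v0,method="Nelder-Mead",options=dict(initial_simplex=[v0,v0+[9,0],v0+[0,9]],xatol=.1,fatol=.2))
    return r.x/1000,r.fun,m.sum()
E
python3 - <<'E'
from h import *
from rig import camera_params
P={"tall_jar":(.488,-.387),"squat_jar":(.40,.265),"small_lid":(.671,.018),"wide_lid":(.5,.404),"grey_jar":(.434,-.226),"grey_lid":(.501,-.02),"blue_board":(.634,-.195),"yellow_board":(.611,.24)}
ims={c:cv2.imread(f"pics/{c}0.png") for c in("top","scene")}
for k,v in P.items():
    for c in ims:
        x,f,n=fit(k,ims[c],camera_params(c),v); print(k,c,np.round(x*1000,1),round(f,1),n)
for c,n,uv in(("top","blue",(360,184)),):pass
E
```

```text
tall_jar top [ 481.9 -386.4] 589.1 76
tall_jar scene [ 479.1 -412.7] 108.8 492
squat_jar top [395.8 255. ] 320.6 225
squat_jar scene [387.3 258. ] 126.4 615
small_lid top [677.5  15.1] 84.6 228
small_lid scene [669.    9.4] 88.7 259
wide_lid top [516.3 385.5] 519.3 3
wide_lid scene [493.8 401. ] 149.8 510
grey_jar top [ 429.  -233.3] 78.9 475
grey_jar scene [ 422.1 -240.8] 104.9 536
grey_lid top [500.4 -21.3] 34.6 285
grey_lid scene [496.4 -27.8] 60.5 219
blue_board top [ 635.4 -197.7] 110.8 1277
blue_board scene [ 631.6 -205.2] 126.4 795
yellow_board top [614.5 240.7] 38.3 1339
yellow_board scene [608.6 234.4] 109.4 1460
```

Run:
```python
from h import *
from rig import camera_params
for c in("top","scene","wrist"):print(camera_params(c).keys())
t=cv2.imread("pics/top0.png");h=cv2.cvtColor(t,cv2.COLOR_BGR2HSV)
for u,v in((430,242),(445,242),(456,242),(462,242),(170,271),(178,271),(188,271),(120,229),(130,240),(100,242),(400,300),(291,167),(280,167)):print(u,v,h[v,u])
ims={c:cv2.imread(f"pics/{c}0.png") for c in("top","scene")}
P={"tall_jar":(.482,-.387),"squat_jar":(.39,.26),"small_lid":(.671,.015),"wide_lid":(.495,.402),"grey_jar":(.43,-.232),"grey_lid":(.501,-.02),"blue_board":(.634,-.197),"yellow_board":(.611,.24)}
for c in ims:
    im=ims[c].copy()
    for k,v in P.items():
        s=(sil(k,*v,camera_params(c),im.shape)>.5).astype(np.uint8)
        im=cv2.resize(im,None,fx=1,fy=1)
        cs,_=cv2.findContours(s,cv2.RETR_EXTERNAL,cv2.CHAIN_APPROX_NONE);cv2.drawContours(im,cs,-1,(255,0,255),1)
    cv2.imwrite(f"pics/ov_{c}.png",cv2.resize(im[120:320,80:500],None,fx=1.9,fy=1.9))
```

```text
dict_keys(['mtx', 'world_from_camera'])
dict_keys(['mtx', 'world_from_camera'])
dict_keys(['mtx', 'world_from_camera'])
430 242 [  9 217 114]
445 242 [  9 225 145]
456 242 [  9 227 111]
462 242 [  9 219 176]
170 271 [  8 178  89]
178 271 [  8 163  83]
188 271 [  9 225 118]
120 229 [  9 203 221]
130 240 [ 10 205 203]
100 242 [ 16 155 158]
400 300 [ 16 160 151]
291 167 [ 16 159 148]
280 167 [  9 222 156]
```

View pics/ov_top.png

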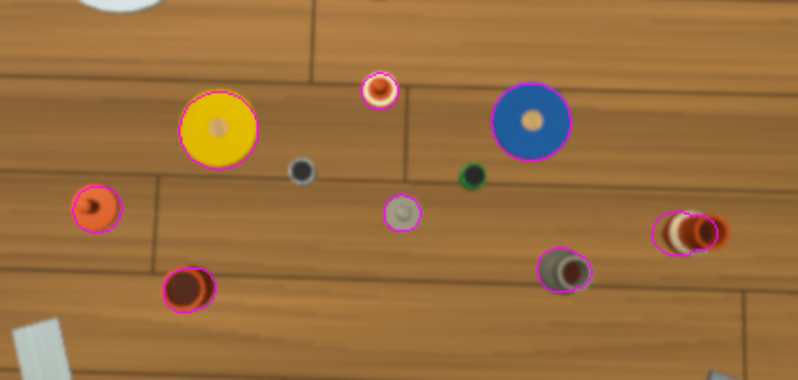

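View pics/ov_scene.png

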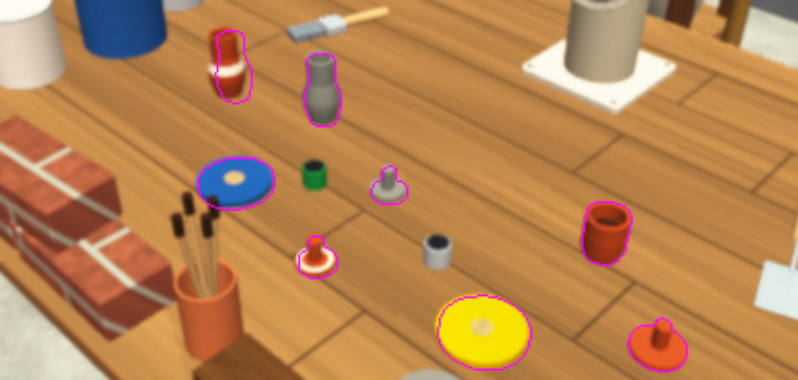

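```bash
sed -i 's/m=((H<9)|(H>172))&(S>90)|((S<90)&(V>110))/m=((H<13)|(H>172))\&(S>60)|((S<110)\&(V>110))/' h.py
python3 - <<'E'
from h import *
from rig import camera_params
P={"tall_jar":(.482,-.405),"squat_jar":(.39,.26),"small_lid":(.671,.018),"wide_lid":(.5,.404)}
ims={c:cv2.imread(f"pics/{c}0.png") for c in("top","scene")}
for k,v in P.items():
    for c in ims:
        x,f,n=fit(k,ims[c],camera_params(c),v); print(k,c,np.round(x*1000,1),round(f,1),n)
for n,uv in(("blue",(360,184)),("yel",(195,187.5))):print(n,ray(uv,camera_params("top"),.012))
E
```

```text
tall_jar top [ 483.5 -402.2] 46.2 636
tall_jar scene [ 481.3 -408. ] 24.9 599
squat_jar top [392.3 263.8] 31.4 525
squat_jar scene [389.1 258.9] 29.8 734
small_lid top [673.   14.9] 38.9 274
small_lid scene [671.4  10.9] 21.2 339
wide_lid top [497.9 407. ] 25.2 514
wide_lid scene [495.  402.6] 27.1 645
blue [ 0.63266522 -0.19878006  0.012     ]
yel [0.61226828 0.23839478 0.012     ]
```

```bash
python3 -m creep '[[[0,0,0],[40,7,0],1],[[0,0,0],[40,7,0],1],[[0,0,0],[40,7,0],1],[[0,0,0],[40,7,0],1],[[0,0,0],[40,7,0],1],[[0,0,0],[30,5,0],1],[[0,0,0],[0,0,0],1],[[0,0,0],[0,0,0],1]]' 30
cat > look.py <<'E'
import sys
from rig import r,camera,camera_params,boxes_of
from h import *
# usage: look.py tag [name x y z0]...
o=r.observe();prm=camera_params("wrist");im=camera("wrist");cv2.imwrite(f"pics/w_{sys.argv[1]}.png",im)
print("t",o["t"],"tcp",np.round(o["tool_pos"]*1000,1),"rot",np.round(o["tool_rot"],3),"F",np.round(o["wrist_force"],1),"grip",round(o["grip_width"],3),"q",np.round(o["qpos"],2))
a=sys.argv[2:]; ov=im.copy()
while a:
    n,x,y,z=a[0],*map(float,a[1:4]);a=a[4:]
    v,f,m=fit(n,im,prm,(x,y),z,win=150); print(n,np.round(v*1000,1),round(f),m)
    s=(sil(n,*v,prm,im.shape,z0=z)>.5).astype(np.uint8);cs,_=cv2.findContours(s,cv2.RETR_EXTERNAL,cv2.CHAIN_APPROX_NONE);cv2.drawContours(ov,cs,-1,(255,0,255),1)
cv2.imwrite(f"pics/w_{sys.argv[1]}_ov.png",ov)
E
python3 look.py 1 tall_jar .482 -.405 0
```

```text
t: 1.75
tool_pos: [0.4031, -0.4298, 0.3034]
tool_rot: [0.986, 0.166, -0.0, 0.001]
wrist_force: [-0.7, 0.1, 0.4]
grip_width: 1.001
t 1.75 tcp [ 403.1 -429.8  303.4] rot [ 0.986  0.166 -0.     0.001] F [-0.7  0.1  0.4] grip 1.001 q [-0.82  0.42  0.26  1.41 -0.    1.99]
tall_jar [ 483.4 -404.7] 89 2700
```

View pics/w_1_ov.png

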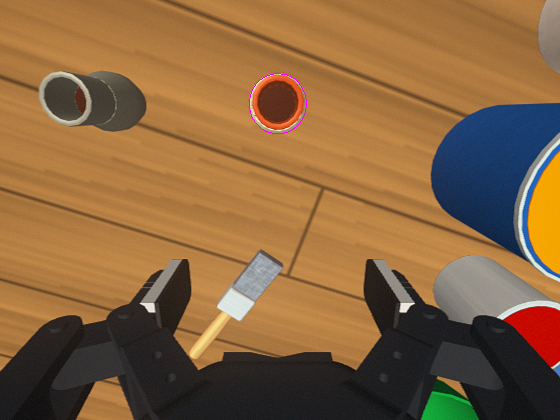

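```bash
python3 -m creep '[[[0,0,0],[40,12.5,0],1],[[0,0,0],[40,12.5,0],1],[[0,0,0],[0,0,-30],1],[[0,0,0],[0,0,-30],1],[[0,0,0],[0,0,-20],1],[[0,0,0],[0,0,0],1]]'
```

```text
t: 2.4
tool_pos: [0.4779, -0.4087, 0.2239]
tool_rot: [0.987, 0.159, 0.0, 0.003]
wrist_force: [-0.2, -0.2, 0.1]
grip_width: 1.001
```

```bash
python3 -m creep '[[[0,0,0],[5.5,4,0],1],[[0,0,0],[0,0,-20],1],[[0,0,0],[0,0,-20],1],[[0,0,0],[0,0,-20],1],[[0,0,0],[0,0,-15],1],[[0,0,0],[0,0,0],1]]'; python3 look.py 2 tall_jar .4834 -.4047 0
```

```text
t: 3.0
tool_pos: [0.484, -0.4094, 0.1578]
tool_rot: [0.988, 0.156, 0.005, 0.008]
wrist_force: [-0.0, 0.4, 0.5]
grip_width: 1.001
t 3.0 tcp [ 484.  -409.4  157.8] rot [0.988 0.156 0.005 0.008] F [-0.   0.4  0.5] grip 1.001 q [-0.7   0.58  0.13  1.1  -0.    2.13]
tall_jar [ 484.2 -404.2] 424 11356
```

View pics/w_2_ov.png

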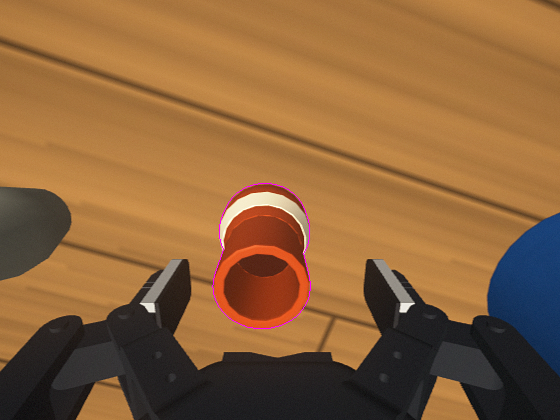

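```bash
cat > go.py <<'E'
import sys
from rig import r
import numpy as np
from scipy.spatial.transform import Rotation as R
# go.py x y z [yawdeg] : remaining shift mm and turn
o=r.observe();a=list(map(float,sys.argv[1:]))
q=R.from_quat(o["tool_rot"]);m=q.as_matrix()
yaw=np.degrees(np.arctan2(m[1,0],m[0,0]))
ty=a[3] if len(a)>3 else yaw
tgt=R.from_euler("z",ty,degrees=True)*R.from_quat([1,0,0,0])
print("t",round(o["t"],2),"yaw",round(yaw,1),"shift",np.round(np.array(a[:3])-o["tool_pos"]*1000,1),"turn",np.round((tgt*q.inv()).as_rotvec(),3),"F",np.round(o["wrist_force"],1),"grip",round(o["grip_width"],3),"q",np.round(o["qpos"],2))
E
python3 -m creep '[[[0.014,0.012,0],[-1,5,0],1],[[0,0,0],[0,0,-6],1],[[0,0,0],[0,0,-6],1],[[0,0,0],[0,0,0],1]]'; python3 go.py 483.6 -404.4 145
```

```text
t: 3.45
tool_pos: [0.4855, -0.4065, 0.1523]
tool_rot: [0.988, 0.155, 0.004, 0.004]
wrist_force: [-1.1, 0.5, 0.2]
grip_width: 1.003
t 3.45 yaw 17.9 shift [-1.9  2.1 -7.3] turn [0.007 0.009 0.   ] F [-1.1  0.5  0.2] grip 1.003 q [-0.7   0.59  0.13  1.1   0.    2.13]
```

```bash
python3 -m creep '[[[0.007,0.009,0],[-2,2,-5],1],[[0,0,0],[-1,1,-5],1],[[0,0,0],[0,0,0],1]]'; python3 go.py 483.6 -404.4 145
```

```text
t: 3.75
tool_pos: [0.4823, -0.4033, 0.1416]
tool_rot: [0.988, 0.155, -0.0, -0.0]
wrist_force: [-0.6, 0.6, -0.3]
grip_width: 1.007
t 3.75 yaw 17.9 shift [ 1.3 -1.1  3.4] turn [-0. -0.  0.] F [-0.6  0.6 -0.3] grip 1.007 q [-0.7   0.6   0.12  1.09  0.    2.13]
```

Close the jaws on the neck.

```bash
python3 -m creep '[[[0,0,0],[0,0,3],1],[[0,0,0],[0,0,0],0.2],[[0,0,0],[0,0,0],-0.2],[[0,0,0],[0,0,0],-1],[[0,0,0],[0,0,0],-1],[[0,0,0],[0,0,0],-1],[[0,0,0],[0,0,0],-1]]' 30; python3 go.py 483.6 -404.4 145; python3 look.py 3
```

```text
t: 4.45
tool_pos: [0.4824, -0.4033, 0.145]
tool_rot: [0.988, 0.155, -0.0, -0.0]
wrist_force: [-0.3, 0.2, -0.5]
grip_width: 0.502
t 4.45 yaw 17.9 shift [ 1.2 -1.1  0. ] turn [-0. -0. -0.] F [-0.3  0.2 -0.5] grip 0.502 q [-0.7   0.6   0.12  1.1   0.    2.13]
t 4.45 tcp [ 482.4 -403.3  145. ] rot [ 0.988  0.155 -0.    -0.   ] F [-0.3  0.2 -0.5] grip 0.502 q [-0.7   0.6   0.12  1.1   0.    2.13]
```

View pics/w_3.png

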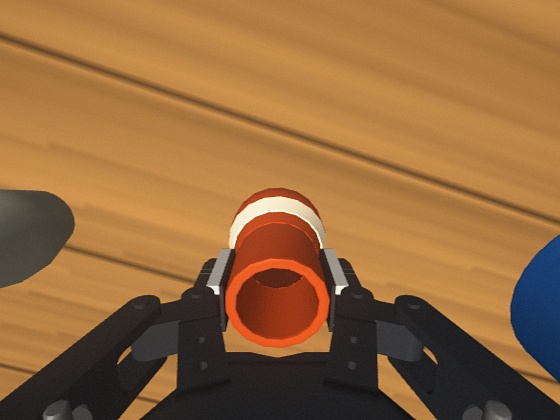

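```bash
python3 -m creep '[[[0,0,0],[0,0,10],-1],[[0,0,0],[0,0,30],-1],[[0,0,0],[0,0,30],-1],[[0,0,0],[0,0,30],-1],[[0,0,0],[0,0,0],-1]]'; python3 go.py 550 -225 245 19
python3 -m creep '[[[0,0,0],[10,25,0],-1],[[0,0,0],[13,35,0],-1],[[0,0,0],[13,35,0],-1],[[0,0,0],[13,35,0],-1],[[0,0,0],[13,35,0],-1],[[0,0,0],[5,15,0],-1],[[0,0,0],[0,0,0],-1]]'; python3 go.py 550 -225 245 19;python3 look.py 4 blue_board .6345 -.1985 0
```

```text
t: 5.0
tool_pos: [0.4801, -0.4014, 0.2468]
tool_rot: [0.988, 0.155, -0.003, -0.003]
wrist_force: [0.5, -0.7, -1.7]
grip_width: 0.505
t 5.0 yaw 17.9 shift [ 69.9 176.4  -1.8] turn [-0.005 -0.006  0.02 ] F [ 0.5 -0.7 -1.7] grip 0.505 q [-0.7   0.52  0.28  1.33  0.    2.13]
t: 5.7
tool_pos: [0.5453, -0.2158, 0.2419]
tool_rot: [0.988, 0.153, -0.006, -0.005]
wrist_force: [0.2, -0.7, -2.2]
grip_width: 0.503
t 5.7 yaw 17.6 shift [ 4.7 -9.2  3.1] turn [-0.007 -0.013  0.024] F [ 0.2 -0.7 -2.2] grip 0.503 q [-0.38  0.45  0.15  1.28  0.    2.46]
t 5.7 tcp [ 545.3 -215.8  241.9] rot [ 0.988  0.153 -0.006 -0.005] F [ 0.2 -0.7 -2.2] grip 0.503 q [-0.38  0.45  0.15  1.28  0.    2.46]
blue_board [ 633.8 -200.6] 409 11204
```

View pics/w_4_ov.png

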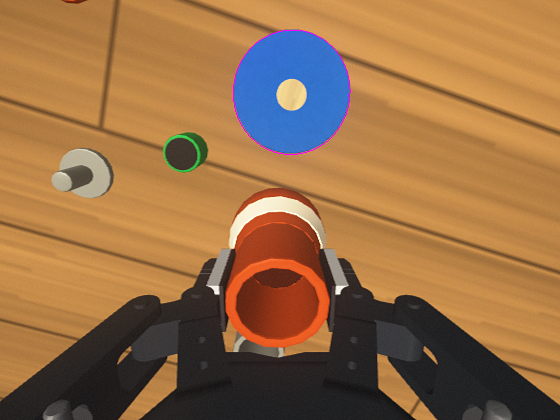

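```bash
python3 -m creep '[[[-0.007,-0.013,0.02],[30,5,0],-1],[[0,0,0],[30,5,0],-1],[[0,0,0],[24,4,0],-1],[[0,0,0],[0,0,0],-1]]'; python3 go.py 633 -200.8 157
```

```text
t: 6.15
tool_pos: [0.628, -0.2088, 0.2397]
tool_rot: [0.987, 0.159, -0.002, 0.001]
wrist_force: [-0.6, -0.1, -3.6]
grip_width: 0.5
t 6.15 yaw 18.3 shift [  5.    8.  -82.7] turn [ 0.003 -0.005 -0.   ] F [-0.6 -0.1 -3.6] grip 0.5 q [-0.32  0.6   0.39  1.36 -0.    2.5 ]
```

```bash
python3 -m creep '[[[0.003,-0.005,0],[5,8,-20],-1],[[0,0,0],[0,0,-20],-1],[[0,0,0],[0,0,-15],-1],[[0,0,0],[0,0,0],-1]]'; python3 go.py 633 -200.8 157
```

```text
t: 6.55
tool_pos: [0.6298, -0.2082, 0.1813]
tool_rot: [0.988, 0.155, -0.002, 0.001]
wrist_force: [-0.9, -0.0, -3.0]
grip_width: 0.507
t 6.55 yaw 17.8 shift [  3.2   7.4 -24.3] turn [ 0.002 -0.003 -0.   ] F [-0.9 -0.  -3. ] grip 0.507 q [-0.32  0.64  0.29  1.23 -0.    2.51]
```

```bash
python3 -m creep '[[[0.002,-0.003,0],[4,8,0],-1],[[0,0,0],[1,4,-6],-1],[[0,0,0],[0,0,0],-1]]'; python3 go.py 633 -200.8 157
```

```text
t: 6.85
tool_pos: [0.6341, -0.1983, 0.1763]
tool_rot: [0.988, 0.152, 0.0, 0.0]
wrist_force: [0.1, -0.5, -1.8]
grip_width: 0.509
t 6.85 yaw 17.5 shift [ -1.1  -2.5 -19.3] turn [0.001 0.001 0.   ] F [ 0.1 -0.5 -1.8] grip 0.509 q [-0.3   0.64  0.29  1.22 -0.    2.53]
```

```bash
python3 -m creep '[[[0,0,0],[-1,-2,-5],-1],[[0,0,0],[0,0,-5],-1],[[0,0,0],[0,0,-4],-1],[[0,0,0],[0,0,0],-1]]'; python3 go.py 633 -200.8 157
```

```text
t: 7.25
tool_pos: [0.6338, -0.2006, 0.1632]
tool_rot: [0.988, 0.153, 0.002, 0.001]
wrist_force: [0.8, 0.1, -2.6]
grip_width: 0.505
t 7.25 yaw 17.6 shift [-0.8 -0.2 -6.2] turn [0.002 0.004 0.   ] F [ 0.8  0.1 -2.6] grip 0.505 q [-0.31  0.65  0.26  1.18 -0.    2.53]
```

```bash
python3 -m creep '[[[0.002,0.004,0],[-0.5,0,-2],-1],[[0,0,0],[0,0,-2],-1],[[0,0,0],[0,0,-1],-1],[[0,0,0],[0,0,0],-1]]'; python3 go.py 633 -200.8 157
```

```text
t: 7.65
tool_pos: [0.6334, -0.2006, 0.1578]
tool_rot: [0.988, 0.153, -0.0, 0.0]
wrist_force: [-1.0, -0.3, -2.3]
grip_width: 0.507
t 7.65 yaw 17.6 shift [-0.4 -0.2 -0.8] turn [ 0. -0. -0.] F [-1.  -0.3 -2.3] grip 0.507 q [-0.31  0.65  0.26  1.18 -0.    2.53]
```

```bash
python3 -m creep '[[[0,0,0],[0,0,-1],-1],[[0,0,0],[0,0,0],-1]]'; python3 look.py 5 tall_jar .6334 -.2008 .012
```

```text
t: 7.85
tool_pos: [0.6337, -0.2007, 0.1571]
tool_rot: [0.988, 0.153, 0.0, 0.0]
wrist_force: [-0.3, -0.1, -1.5]
grip_width: 0.509
t 7.85 tcp [ 633.7 -200.7  157.1] rot [0.988 0.153 0.    0.   ] F [-0.3 -0.1 -1.5] grip 0.509 q [-0.31  0.65  0.26  1.18 -0.    2.53]
tall_jar [ 636.  -201.2] 3049 16488
```

View pics/w_5.png

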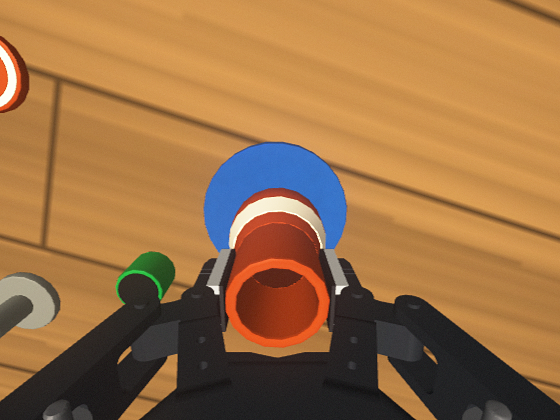

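```bash
python3 -m creep '[[[0,0,0],[0,0,-1],-1],[[0,0,0],[0,0,-0.5],-1],[[0,0,0],[0,0,0],-1]]'; python3 -m creep '[[[0,0,0],[0,0,0],0.1],[[0,0,0],[0,0,0],0.25],[[0,0,0],[0,0,0],0.5],[[0,0,0],[0,0,0],0.5],[[0,0,0],[0,0,0],0.5]]'; python3 look.py 6 tall_jar .6334 -.2008 .012 blue_board .6338 -.2006 0
```

```text
t: 8.2
tool_pos: [0.6337, -0.2006, 0.1571]
tool_rot: [0.988, 0.153, 0.001, 0.0]
wrist_force: [-0.4, 0.3, -2.1]
grip_width: 0.501
t: 8.7
tool_pos: [0.6346, -0.201, 0.1575]
tool_rot: [0.988, 0.153, 0.002, 0.001]
wrist_force: [0.0, 0.7, -0.3]
grip_width: 0.751
t 8.7 tcp [ 634.6 -201.   157.5] rot [0.988 0.153 0.002 0.001] F [ 0.   0.7 -0.3] grip 0.751 q [-0.31  0.65  0.26  1.17 -0.    2.53]
tall_jar [ 635.6 -201.5] 624 13616
blue_board [ 634.4 -200.3] 7647 8031
```

View pics/w_6_ov.png

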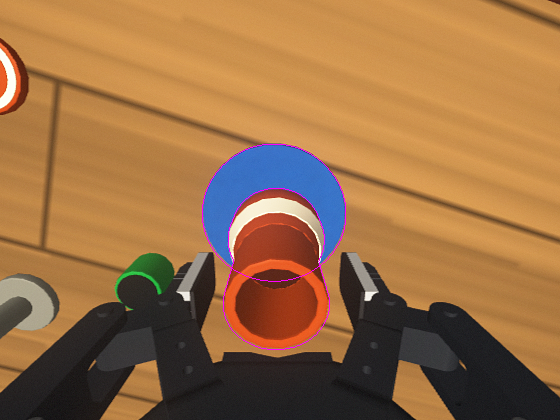

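```bash
python3 -m creep '[[[0,0,0],[0,0,10],0.5],[[0,0,0],[0,0,30],0.5],[[0,0,0],[0,0,40],0.5],[[0,0,0],[0,0,40],0.5],[[0,0,0],[-20,40,0],0.5],[[0,0,0],[-20,40,0],0.5],[[0,0,0],[-10,40,0],0.5],[[0,0,0],[0,40,0],0.5],[[0,0,0],[0,30,0],0.5],[[0,0,0],[0,0,0],0.5]]'; python3 go.py 590 -10 280 18;python3 look.py 7 small_lid .672 .013 0; python3 look.py 7b tall_jar .6356 -.2013 .012
```

```text
t: 9.75
tool_pos: [0.5834, -0.007, 0.2916]
tool_rot: [0.989, 0.15, 0.009, 0.002]
wrist_force: [-0.7, -0.7, 0.4]
grip_width: 0.749
t 9.75 yaw 17.3 shift [  6.6  -3.  -11.6] turn [0.002 0.018 0.012] F [-0.7 -0.7  0.4] grip 0.749 q [-0.01  0.4   0.2   1.35 -0.    2.83]
t 9.75 tcp [583.4  -7.  291.6] rot [0.989 0.15  0.009 0.002] F [-0.7 -0.7  0.4] grip 0.749 q [-0.01  0.4   0.2   1.35 -0.    2.83]
small_lid [673.1  11.9] 65 1821
t 9.8 tcp [583.6  -8.5 291.7] rot [0.989 0.15  0.009 0.003] F [ 1.2 -0.7  0.7] grip 0.75 q [-0.01  0.4   0.2   1.35 -0.    2.83]
tall_jar [ 635.1 -202. ] 198 5310
```

View pics/w_7_ov.png

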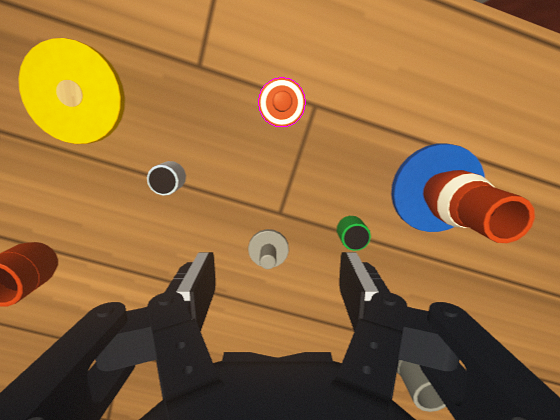

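```bash
python3 -m creep '[[[0.002,0.018,0.01],[30,7,-30],0.3],[[0,0,0],[30,7,-30],0.3],[[0,0,0],[28,6,-30],0.3],[[0,0,0],[0,0,-30],0.3],[[0,0,0],[0,0,0],0.3]]'; python3 go.py 673.1 11.9 95 18
```

```text
t: 10.35
tool_pos: [0.6762, 0.0026, 0.1709]
tool_rot: [0.989, 0.149, 0.003, 0.003]
wrist_force: [-0.6, -0.5, -1.0]
grip_width: 0.649
t 10.35 yaw 17.2 shift [ -3.1   9.3 -75.9] turn [0.005 0.007 0.015] F [-0.6 -0.5 -1. ] grip 0.649 q [ 0.01  0.66  0.31  1.21 -0.    2.85]
```

```bash
python3 -m creep '[[[0.005,0.007,0.01],[-3,9,-10],0.3],[[0,0,0],[-1,3,-15],0.3],[[0,0,0],[0,0,-12],0.3],[[0,0,0],[0,0,0],0.3]]'; python3 go.py 673.1 11.9 95 18; python3 look.py 8 small_lid .673 .012 0
```

```text
t: 10.75
tool_pos: [0.673, 0.012, 0.1368]
tool_rot: [0.988, 0.152, 0.002, -0.0]
wrist_force: [0.1, -0.3, -1.5]
grip_width: 0.65
t 10.75 yaw 17.5 shift [  0.1  -0.1 -41.8] turn [-0.001  0.004  0.008] F [ 0.1 -0.3 -1.5] grip 0.65 q [0.02 0.68 0.26 1.14 0.   2.85]
t 10.75 tcp [673.   12.  136.8] rot [ 0.988  0.152  0.002 -0.   ] F [ 0.1 -0.3 -1.5] grip 0.65 q [0.02 0.68 0.26 1.14 0.   2.85]
small_lid [673.5  12.6] 267 4244
```

View pics/w_8_ov.png

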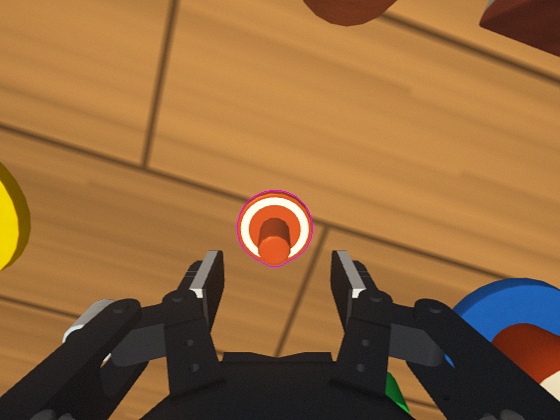

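```bash
python3 -m creep '[[[0,0.004,0.006],[0.5,0.5,-15],0.3],[[0,0,0],[0,0,-15],0.3],[[0,0,0],[0,0,-8],0.3],[[0,0,0],[0,0,0],0.3]]'; python3 go.py 673.3 12.3 95 18
```

```text
t: 11.2
tool_pos: [0.6761, 0.0123, 0.1021]
tool_rot: [0.988, 0.156, 0.005, 0.0]
wrist_force: [0.1, 1.1, 0.7]
grip_width: 0.651
t 11.2 yaw 17.9 shift [-2.8  0.  -7.1] turn [-0.001  0.009  0.002] F [0.1 1.1 0.7] grip 0.651 q [0.02 0.72 0.23 1.07 0.   2.85]
```

```bash
python3 -m creep '[[[0,0.009,0],[-3,0,-3],0.3],[[0,0,0],[0,0,-3],0.3],[[0,0,0],[0,0,0],0.3]]'; python3 go.py 673.3 12.3 95 18
```

```text
t: 11.5
tool_pos: [0.6735, 0.0123, 0.0967]
tool_rot: [0.988, 0.156, 0.001, -0.001]
wrist_force: [0.2, 0.5, 0.4]
grip_width: 0.648
t 11.5 yaw 17.9 shift [-0.2 -0.  -1.7] turn [-0.002  0.001  0.001] F [0.2 0.5 0.4] grip 0.648 q [0.02 0.72 0.22 1.07 0.   2.85]
```

```bash
python3 -m creep '[[[-0.002,0,0],[0,0,-1],0],[[0,0,0],[0,0,0],-0.3],[[0,0,0],[0,0,0],-0.6],[[0,0,0],[0,0,0],-1],[[0,0,0],[0,0,0],-1],[[0,0,0],[0,0,0],-1],[[0,0,0],[0,0,0],-1]]' 30; python3 go.py 673.3 12.3 95 18; python3 look.py 9
```

```text
t: 12.2
tool_pos: [0.6741, 0.0124, 0.0968]
tool_rot: [0.988, 0.156, 0.001, 0.0]
wrist_force: [1.5, 0.2, -0.6]
grip_width: 0.223
t 12.2 yaw 17.9 shift [-0.8 -0.1 -1.8] turn [0.001 0.003 0.001] F [ 1.5  0.2 -0.6] grip 0.223 q [ 0.02  0.72  0.22  1.07 -0.    2.85]
t 12.2 tcp [674.1  12.4  96.8] rot [0.988 0.156 0.001 0.   ] F [ 1.5  0.2 -0.6] grip 0.223 q [ 0.02  0.72  0.22  1.07 -0.    2.85]
```

View pics/w_9.png

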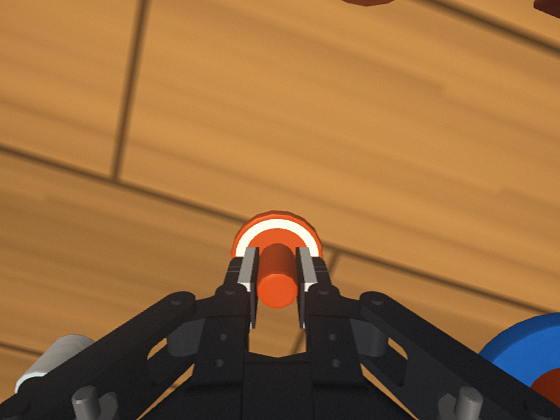

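```bash
python3 -m creep '[[[0,0,0],[0,0,10],-1],[[0,0,0],[0,0,30],-1],[[0,0,0],[0,0,40],-1],[[0,0,0],[0,0,40],-1],[[0,0,0],[-5,0,40],-1],[[0,0,0],[-10,-20,5],-1],[[0,0,0],[-10,-35,0],-1],[[0,0,0],[-10,-35,0],-1],[[0,0,0],[0,0,0],-1]]'; python3 go.py 635.3 -201.7 250 18; python3 look.py 10 tall_jar .6353 -.2017 .012
```

```text
t: 13.15
tool_pos: [0.636, -0.0786, 0.2747]
tool_rot: [0.987, 0.158, 0.004, 0.002]
wrist_force: [0.2, 0.8, 0.2]
grip_width: 0.219
t 13.15 yaw 18.2 shift [  -0.7 -123.1  -24.7] turn [ 0.002  0.008 -0.003] F [0.2 0.8 0.2] grip 0.219 q [-0.12  0.53  0.36  1.39 -0.    2.7 ]
t 13.15 tcp [636.  -78.6 274.7] rot [0.987 0.158 0.004 0.002] F [0.2 0.8 0.2] grip 0.219 q [-0.12  0.53  0.36  1.39 -0.    2.7 ]
tall_jar [ 635.2 -201.3] 204 4784
```

View pics/w_10_ov.png

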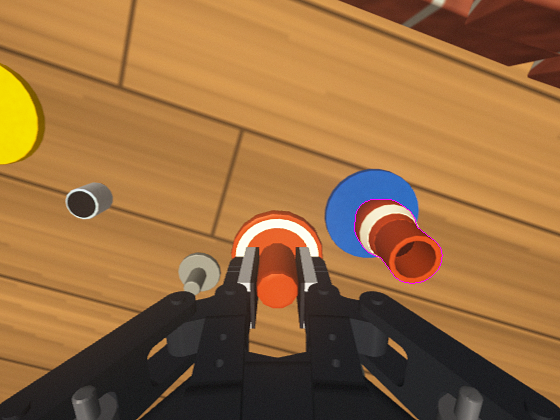

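```bash
python3 -m creep '[[[0.002,0.008,0],[0,-30,0],-1],[[0,0,0],[0,-35,0],-1],[[0,0,0],[0,-35,0],-1],[[0,0,0],[0,-20,0],-1],[[0,0,0],[0,0,0],-1]]'; python3 go.py 635.8 -201.5 211 18
```

```text
t: 13.7
tool_pos: [0.638, -0.1956, 0.2773]
tool_rot: [0.987, 0.162, 0.002, -0.001]
wrist_force: [-0.7, -0.2, -0.7]
grip_width: 0.229
t 13.7 yaw 18.7 shift [ -2.2  -5.9 -66.3] turn [-0.003  0.004 -0.011] F [-0.7 -0.2 -0.7] grip 0.229 q [-0.3   0.6   0.48  1.45  0.    2.52]
```

```bash
python3 -m creep '[[[-0.003,0.004,-0.01],[-2,-6,-20],-1],[[0,0,0],[0,-1,-15],-1],[[0,0,0],[0,0,-5],-1],[[0,0,0],[0,0,0],-1]]'; python3 go.py 635.8 -201.5 211 18
```

```text
t: 14.1
tool_pos: [0.6377, -0.1982, 0.2375]
tool_rot: [0.987, 0.159, 0.001, -0.001]
wrist_force: [0.1, 0.8, -0.7]
grip_width: 0.22
t 14.1 yaw 18.3 shift [ -1.9  -3.3 -26.5] turn [-0.002  0.002 -0.005] F [ 0.1  0.8 -0.7] grip 0.22 q [-0.3   0.61  0.4   1.36  0.    2.52]
```

```bash
python3 -m creep '[[[-0.002,0.002,0],[-2,-4,0],-1],[[0,0,0],[-0.5,-2,-8],-1],[[0,0,0],[0,0,0],-1]]'; python3 go.py 635.8 -201.5 211 18;  python3 look.py 11 tall_jar .6353 -.2017 .012
```

```text
t: 14.4
tool_pos: [0.6362, -0.2025, 0.2309]
tool_rot: [0.987, 0.16, 0.001, 0.0]
wrist_force: [0.2, 0.5, -1.5]
grip_width: 0.22
t 14.4 yaw 18.5 shift [ -0.4   1.  -19.9] turn [ 0.     0.002 -0.008] F [ 0.2  0.5 -1.5] grip 0.22 q [-0.31  0.61  0.38  1.34  0.    2.51]
t 14.4 tcp [ 636.2 -202.5  230.9] rot [0.987 0.16  0.001 0.   ] F [ 0.2  0.5 -1.5] grip 0.22 q [-0.31  0.61  0.38  1.34  0.    2.51]
tall_jar [ 610.3 -211.6] 6207 12148
```

View pics/w_11.png

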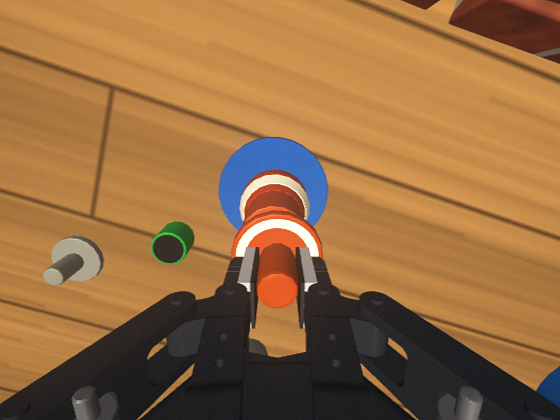

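```bash
python3 -m creep '[[[0,0.002,0],[-0.5,1,-5],-1],[[0,0,0],[0,0,-5],-1],[[0,0,0],[0,0,-3],-1],[[0,0,0],[0,0,0],-1]]'; python3 go.py 635.8 -201.5 211 18
```

```text
t: 14.85
tool_pos: [0.6363, -0.2015, 0.2186]
tool_rot: [0.987, 0.16, 0.001, 0.001]
wrist_force: [-0.4, 0.0, -0.9]
grip_width: 0.218
t 14.85 yaw 18.4 shift [-0.5  0.  -7.6] turn [ 0.001  0.003 -0.008] F [-0.4  0.  -0.9] grip 0.218 q [-0.31  0.62  0.36  1.31  0.    2.51]
```

```bash
python3 -m creep '[[[0.001,0.003,0],[0,0,-3],-1],[[0,0,0],[0,0,-2],-1],[[0,0,0],[0,0,-1],-1],[[0,0,0],[0,0,0],-1]]'; python3 go.py 635.8 -201.5 211 18
```

```text
t: 15.25
tool_pos: [0.6363, -0.2016, 0.212]
tool_rot: [0.987, 0.16, -0.0, -0.0]
wrist_force: [0.0, 0.5, -1.0]
grip_width: 0.22
t 15.25 yaw 18.4 shift [-0.5  0.1 -1. ] turn [-0.    -0.    -0.008] F [ 0.   0.5 -1. ] grip 0.22 q [-0.31  0.62  0.35  1.3   0.    2.51]
```

```bash
python3 -m creep '[[[0,0,0],[0,0,-1],-1],[[0,0,0],[0,0,0],-1]]';python3 -m creep '[[[0,0,0],[0,0,-1],-1],[[0,0,0],[0,0,0],-1]]'; python3 look.py 12
```

```text
t: 15.45
tool_pos: [0.6363, -0.2017, 0.211]
tool_rot: [0.987, 0.16, -0.0, -0.0]
wrist_force: [0.2, -0.3, -0.5]
grip_width: 0.219
t: 15.65
tool_pos: [0.6368, -0.2019, 0.211]
tool_rot: [0.987, 0.16, 0.001, 0.0]
wrist_force: [-0.1, 0.3, -0.5]
grip_width: 0.222
t 15.65 tcp [ 636.8 -201.9  211. ] rot [0.987 0.16  0.001 0.   ] F [-0.1  0.3 -0.5] grip 0.222 q [-0.31  0.62  0.35  1.3   0.    2.51]
```

View pics/w_12.png

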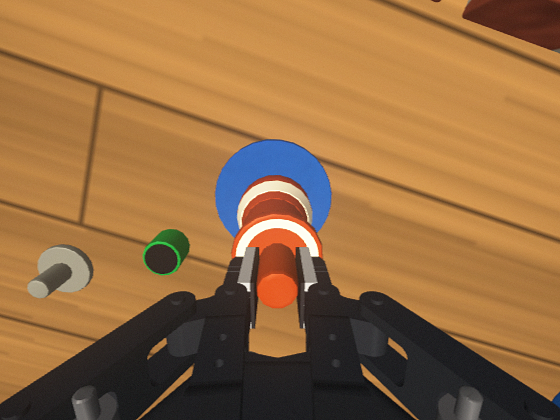

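```bash
python3 -m creep '[[[0,0,0],[0,0,-1.5],-1],[[0,0,0],[0,0,0],-1]]'
python3 - <<'E'
from rig import *
import cv2
im=camera("scene");cv2.imwrite("pics/s13.png",cv2.resize(im[100:240,120:300],None,fx=4,fy=4,interpolation=cv2.INTER_CUBIC))
E
```

```text
t: 15.9
tool_pos: [0.6372, -0.202, 0.211]
tool_rot: [0.987, 0.16, 0.002, 0.001]
wrist_force: [0.1, -0.6, -0.8]
grip_width: 0.223
```

View pics/s13.png

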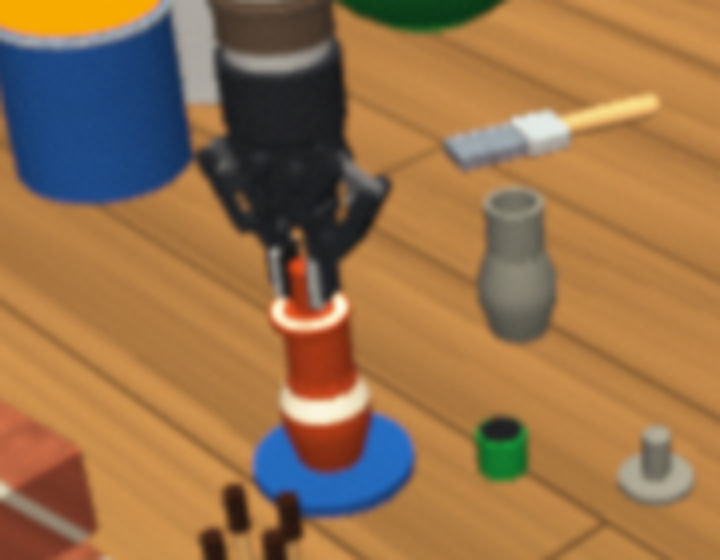

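Lid flange sits on the rim (scene crop, flange at ~(310,310) directly atop the neck). Z no longer falls, so it has landed. Release gently.

```bash
python3 -m creep '[[[0,0,0],[0,0,0],-0.45],[[0,0,0],[0,0,0],-0.3],[[0,0,0],[0,0,0],-0.1],[[0,0,0],[0,0,0],0.2],[[0,0,0],[0,0,0],0.2],[[0,0,0],[0,0,0],0.2]]'; python3 go.py 637 -202 211;python3 look.py 14
```

```text
t: 16.55
tool_pos: [0.6369, -0.2019, 0.2097]
tool_rot: [0.987, 0.16, 0.001, 0.0]
wrist_force: [0.0, -0.7, 1.0]
grip_width: 0.602
t 16.55 yaw 18.4 shift [ 0.1 -0.1  1.3] turn [0.    0.002 0.   ] F [ 0.  -0.7  1. ] grip 0.602 q [-0.31  0.62  0.35  1.29  0.    2.51]
t 16.55 tcp [ 636.9 -201.9  209.7] rot [0.987 0.16  0.001 0.   ] F [ 0.  -0.7  1. ] grip 0.602 q [-0.31  0.62  0.35  1.29  0.    2.51]
```

View pics/w_14.png

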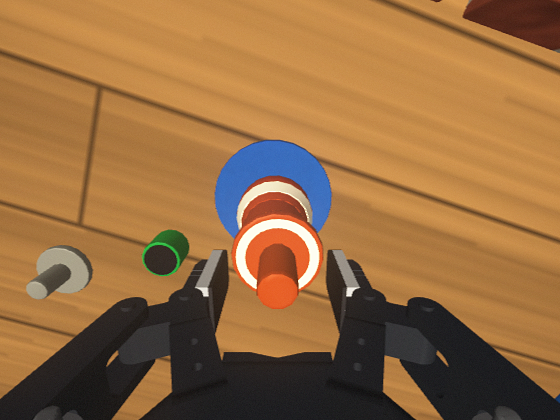

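```bash
python3 -m creep '[[[0,0,0],[0,0,10],0.2],[[0,0,0],[0,0,30],0.2],[[0,0,0],[0,0,40],0.2],[[0,0,0],[-10,15,25],0.2],[[0,0,0.1],[-20,30,0],0.2],[[0,0,0.12],[-22,32,0],0.2],[[0,0,0.12],[-22,32,0],0.2],[[0,0,0.12],[-22,32,0],0.2],[[0,0,0.12],[-22,32,0],0.2],[[0,0,0.12],[-22,32,0],0.2],[[0,0,0.12],[-22,32,0],0.2],[[0,0,0.12],[-22,32,0],0.2]]'; python3 go.py 370 185 310 75
```

```text
t: 17.8
tool_pos: [0.4475, 0.0713, 0.3273]
tool_rot: [0.799, 0.601, 0.008, 0.002]
wrist_force: [0.2, -0.1, 0.2]
grip_width: 0.6
t 17.8 yaw 73.9 shift [-77.5 113.7 -17.3] turn [-0.006  0.016  0.019] F [ 0.2 -0.1  0.2] grip 0.6 q [ 0.16  0.13 -0.07  1.35  0.    2.01]
```

```bash
python3 -m creep '[[[-0.006,0.016,0.01],[-25,37,-6],1],[[0,0,0],[-25,37,-6],1],[[0,0,0],[-20,30,-5],1],[[0,0,0],[0,0,0],1],[[0,0,0],[0,0,0],1]]'; python3 go.py 370 185 310 75; python3 look.py 15 squat_jar .3905 .2615 0; python3 look.py 15b wide_lid .496 .405 0 yellow_board .612 .238 0
python3 - <<'E'
from rig import *
import cv2
cv2.imwrite("pics/s15.png",camera("scene")[100:400,100:500])
E
```

```text
t: 18.3
tool_pos: [0.3722, 0.1821, 0.316]
tool_rot: [0.793, 0.609, 0.005, 0.001]
wrist_force: [0.3, 0.1, 0.0]
grip_width: 0.996
t 18.3 yaw 75.1 shift [-2.2  2.9 -6. ] turn [-0.005  0.009 -0.001] F [0.3 0.1 0. ] grip 0.996 q [ 0.45  0.06 -0.18  1.32  0.    2.29]
t 18.3 tcp [372.2 182.1 316. ] rot [0.793 0.609 0.005 0.001] F [0.3 0.1 0. ] grip 0.996 q [ 0.45  0.06 -0.18  1.32  0.    2.29]
squat_jar [391.5 259.8] 77 2606
t 18.35 tcp [372.4 181.9 316. ] rot [0.793 0.609 0.005 0.001] F [-0.1 -0.2  0.1] grip 0.998 q [ 0.45  0.06 -0.18  1.32  0.    2.29]Traceback (most recent call last):
  File "look.py", line 10, in <module>
    v,f,m=fit(n,im,prm,(x,y),z,win=150); print(n,np.round(v*1000,1),round(f),m)
          ~~~^^^^^^^^^^^^^^^^^^^^^^^^^^
  File "h.py", line 36, in fit
    n,l=cv2.connectedComponents(m);b=max(range(1,n),key=lambda i:((l==i)*s0).sum());m=(l==b).astype(np.uint8)
                                     ~~~^^^^^^^^^^^^^^^^^^^^^^^^^^^^^^^^^^^^^^^^^^^
ValueError: max() iterable argument is empty
```

View pics/w_15_ov.png

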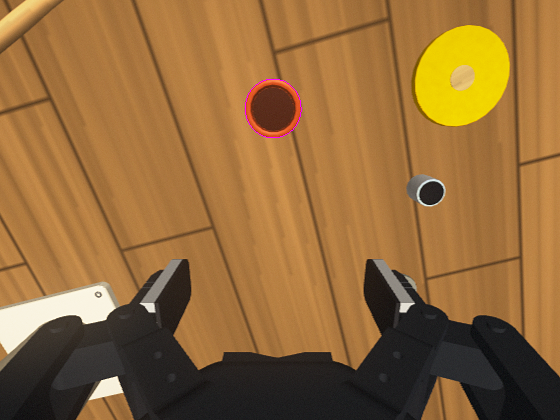

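View pics/s15.png

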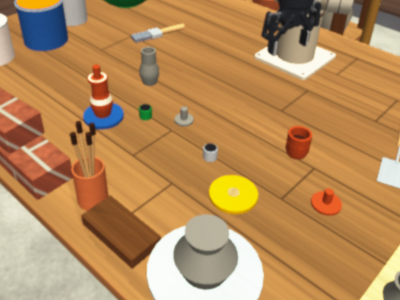

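```bash
python3 -m creep '[[[-0.005,0.009,0],[7,26,-20],1],[[0,0,0],[7,26,-30],1],[[0,0,0],[6,26,-30],1],[[0,0,0],[0,0,-30],1],[[0,0,0],[0,0,-20],1],[[0,0,0],[0,0,0],1]]'; python3 go.py 391.5 259.8 98 75;python3 look.py 16 squat_jar .3915 .2598 0
```

```text
t: 19.05
tool_pos: [0.4015, 0.2564, 0.1838]
tool_rot: [0.799, 0.601, 0.004, 0.002]
wrist_force: [-0.5, -0.8, 0.3]
grip_width: 0.999
t 19.05 yaw 73.9 shift [-10.    3.4 -85.8] turn [-0.002  0.008  0.019] F [-0.5 -0.8  0.3] grip 0.999 q [ 0.57  0.28 -0.27  1.01 -0.    2.42]
t 19.05 tcp [401.5 256.4 183.8] rot [0.799 0.601 0.004 0.002] F [-0.5 -0.8  0.3] grip 0.999 q [ 0.57  0.28 -0.27  1.01 -0.    2.42]
squat_jar [392.  260.3] 235 6122
```

View pics/w_16_ov.png

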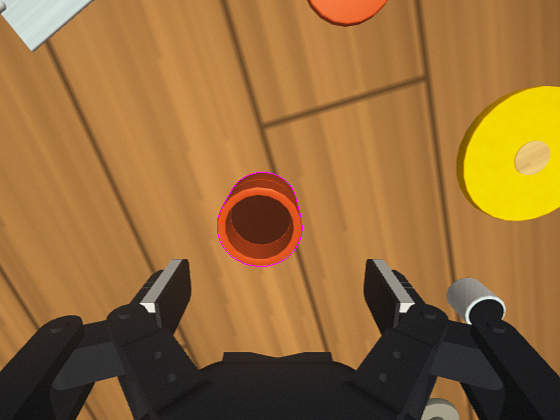

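```bash
python3 -m creep '[[[-0.002,0.008,0.015],[-10,4,0],1],[[0,0,0],[-3,1,-10],1],[[0,0,0],[0,0,-15],1],[[0,0,0],[0,0,0],1]]'; python3 go.py 391.8 260.1 98 75
```

```text
t: 19.5
tool_pos: [0.3912, 0.262, 0.1636]
tool_rot: [0.796, 0.606, 0.005, 0.0]
wrist_force: [-0.6, 0.4, 0.2]
grip_width: 1.001
t 19.5 yaw 74.6 shift [  0.6  -1.9 -65.6] turn [-0.006  0.008  0.007] F [-0.6  0.4  0.2] grip 1.001 q [ 0.59  0.29 -0.32  0.95  0.    2.43]
```

```bash
python3 -m creep '[[[-0.006,0.008,0.005],[0,-2,-10],1],[[0,0,0],[0,0,-20],1],[[0,0,0],[0,0,-12],1],[[0,0,0],[0,0,0],1]]'; python3 go.py 391.8 260.1 98 75;python3 look.py 17 squat_jar .3918 .2601 0
```

```text
t: 19.9
tool_pos: [0.3926, 0.2608, 0.1227]
tool_rot: [0.794, 0.608, 0.003, 0.0]
wrist_force: [-0.5, 0.2, -1.0]
grip_width: 0.996
t 19.9 yaw 74.9 shift [ -0.8  -0.7 -24.7] turn [-0.003  0.005  0.001] F [-0.5  0.2 -1. ] grip 0.996 q [ 0.59  0.35 -0.36  0.85 -0.    2.42]
t 19.9 tcp [392.6 260.8 122.7] rot [0.794 0.608 0.003 0.   ] F [-0.5  0.2 -1. ] grip 0.996 q [ 0.59  0.35 -0.36  0.85 -0.    2.42]
squat_jar [391.8 260.5] 558 11986
```

View pics/w_17_ov.png

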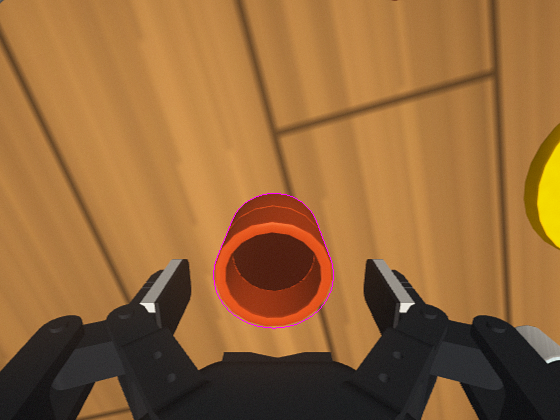

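```bash
python3 -m creep '[[[-0.003,0.005,0],[-0.5,0,-10],1],[[0,0,0],[0,0,-8],1],[[0,0,0],[0,0,-5],1],[[0,0,0],[0,0,0],1]]'; python3 go.py 391.8 260.3 98 75
```

```text
t: 20.35
tool_pos: [0.3937, 0.2617, 0.1003]
tool_rot: [0.794, 0.608, 0.002, 0.0]
wrist_force: [-0.1, 0.9, -0.8]
grip_width: 0.993
t 20.35 yaw 74.9 shift [-1.9 -1.4 -2.3] turn [-0.002  0.003  0.001] F [-0.1  0.9 -0.8] grip 0.993 q [ 0.59  0.38 -0.38  0.8  -0.    2.42]
```

```bash
python3 -m creep '[[[-0.002,0.003,0],[-2,-1.5,-2],1],[[0,0,0],[0,0,0],0.6],[[0,0,0],[0,0,0],0.3],[[0,0,0],[0,0,0],-1],[[0,0,0],[0,0,0],-1],[[0,0,0],[0,0,0],-1],[[0,0,0],[0,0,0],-1]]' 30; python3 go.py 391.8 260.3 98 75;python3 look.py 18
```

```text
t: 21.05
tool_pos: [0.3915, 0.2602, 0.0987]
tool_rot: [0.794, 0.608, 0.0, -0.0]
wrist_force: [-1.2, 0.7, -1.0]
grip_width: 0.679
t 21.05 yaw 75.0 shift [ 0.3  0.1 -0.7] turn [-0.     0.     0.001] F [-1.2  0.7 -1. ] grip 0.679 q [ 0.59  0.38 -0.39  0.8   0.    2.42]
t 21.05 tcp [391.5 260.2  98.7] rot [ 0.794  0.608  0.    -0.   ] F [-1.2  0.7 -1. ] grip 0.679 q [ 0.59  0.38 -0.39  0.8   0.    2.42]
```

View pics/w_18.png

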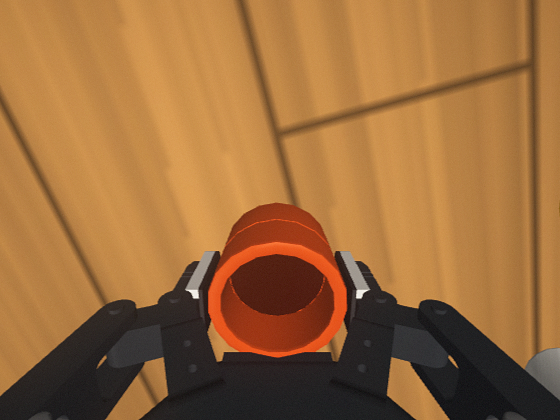

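```bash
python3 -m creep '[[[0,0,0],[0,0,10],-1],[[0,0,0],[0,0,30],-1],[[0,0,0],[0,0,40],-1],[[0,0,0],[15,-8,40],-1],[[0,0,0],[30,-15,0],-1],[[0,0,0],[35,-17,0],-1],[[0,0,0],[35,-17,0],-1],[[0,0,0],[35,-17,0],-1],[[0,0,0],[30,-15,0],-1],[[0,0,0],[10,-5,0],-1],[[0,0,0],[0,0,0],-1]]'; python3 go.py 585 165 220 75;python3 look.py 19 yellow_board .612 .238 0
```

```text
t: 22.2
tool_pos: [0.5842, 0.16, 0.2282]
tool_rot: [0.792, 0.61, -0.001, 0.0]
wrist_force: [-1.7, -0.0, -2.3]
grip_width: 0.681
t 22.2 yaw 75.2 shift [ 0.8  5.  -8.2] turn [ 0.002 -0.001 -0.003] F [-1.7 -0.  -2.3] grip 0.681 q [ 0.27  0.49  0.17  1.25 -0.    2.1 ]
t 22.2 tcp [584.2 160.  228.2] rot [ 0.792  0.61  -0.001  0.   ] F [-1.7 -0.  -2.3] grip 0.681 q [ 0.27  0.49  0.17  1.25 -0.    2.1 ]
yellow_board [612.9 236.8] 391 11986
```

View pics/w_19_ov.png

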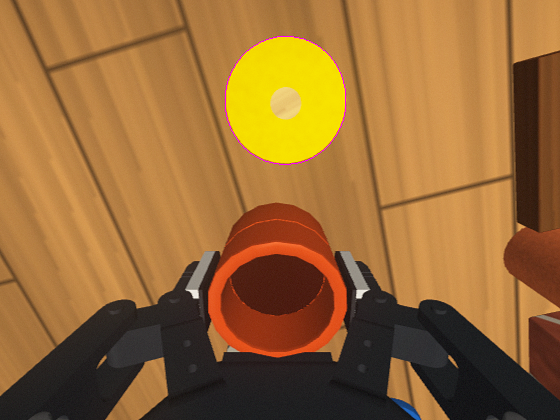

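```bash
python3 -m creep '[[[0.002,-0.001,0],[10,26,0],-1],[[0,0,0],[10,26,-10],-1],[[0,0,0],[9,25,-20],-1],[[0,0,0],[0,0,-20],-1],[[0,0,0],[0,0,-15],-1],[[0,0,0],[0,0,0],-1]]'; python3 go.py 612.7 236.7 110.7 75
```

```text
t: 22.85
tool_pos: [0.6037, 0.2451, 0.1629]
tool_rot: [0.79, 0.613, -0.003, -0.002]
wrist_force: [-1.1, 0.4, -2.1]
grip_width: 0.681
t 22.85 yaw 75.7 shift [  9.   -8.4 -52.2] turn [-0.    -0.008 -0.011] F [-1.1  0.4 -2.1] grip 0.681 q [0.38 0.63 0.23 1.18 0.   2.21]
```

```bash
python3 -m creep '[[[0,-0.008,-0.01],[9,-8,0],-1],[[0,0,0],[3,-3,-10],-1],[[0,0,0],[0,0,-10],-1],[[0,0,0],[0,0,0],-1]]'; python3 go.py 612.7 236.7 110.7 75
```

```text
t: 23.25
tool_pos: [0.6155, 0.2342, 0.1447]
tool_rot: [0.793, 0.61, 0.001, 0.0]
wrist_force: [-0.9, -0.4, -2.2]
grip_width: 0.679
t 23.25 yaw 75.1 shift [ -2.8   2.5 -34. ] turn [-0.001  0.003 -0.002] F [-0.9 -0.4 -2.2] grip 0.679 q [ 0.36  0.65  0.22  1.14 -0.    2.19]
```

```bash
python3 -m creep '[[[-0.001,0.003,0],[-3,2.5,-6],-1],[[0,0,0],[0,0,-10],-1],[[0,0,0],[0,0,-6],-1],[[0,0,0],[0,0,0],-1]]'; python3 go.py 612.7 236.7 110.7 75
```

```text
t: 23.65
tool_pos: [0.6124, 0.2364, 0.1213]
tool_rot: [0.793, 0.609, 0.0, -0.0]
wrist_force: [-0.3, -0.3, -2.6]
grip_width: 0.682
t 23.65 yaw 75.1 shift [  0.3   0.3 -10.6] turn [-0.    -0.    -0.001] F [-0.3 -0.3 -2.6] grip 0.682 q [0.37 0.67 0.19 1.09 0.   2.2 ]
```

```bash
python3 -m creep '[[[0,0,0],[0.3,0.3,-4],-1],[[0,0,0],[0,0,-3],-1],[[0,0,0],[0,0,-1.5],-1],[[0,0,0],[0,0,0],-1]]'; python3 go.py 612.7 236.7 110.7 75; python3 -m creep '[[[0,0,0],[0,0,-1],-1],[[0,0,0],[0,0,-1],-1],[[0,0,0],[0,0,0],-1]]'; python3 go.py 612.7 236.7 110.7 75
```

```text
t: 24.05
tool_pos: [0.6128, 0.2369, 0.1119]
tool_rot: [0.793, 0.609, 0.0, -0.0]
wrist_force: [0.4, -0.2, -2.1]
grip_width: 0.681
t 24.05 yaw 75.1 shift [-0.1 -0.2 -1.2] turn [-0.    -0.    -0.001] F [ 0.4 -0.2 -2.1] grip 0.681 q [0.37 0.68 0.18 1.07 0.   2.2 ]
t: 24.35
tool_pos: [0.6132, 0.2371, 0.111]
tool_rot: [0.793, 0.609, 0.001, -0.0]
wrist_force: [0.3, -0.4, -2.6]
grip_width: 0.682
t 24.35 yaw 75.1 shift [-0.5 -0.4 -0.3] turn [-0.001  0.001 -0.002] F [ 0.3 -0.4 -2.6] grip 0.682 q [0.37 0.68 0.18 1.07 0.   2.2 ]
```

```bash
python3 -m creep '[[[0,0,0],[0,0,-2],-1],[[0,0,0],[0,0,0],-1]]'; python3 -m creep '[[[0,0,0],[0,0,0],0.45],[[0,0,0],[0,0,0],0.6],[[0,0,0],[0,0,0],0.8],[[0,0,0],[0,0,0],1],[[0,0,0],[0,0,0],1]]';python3 go.py 612.7 236.7 110.7 75; python3 look.py 20 squat_jar .613 .237 .012
```

```text
t: 24.55
tool_pos: [0.6136, 0.2374, 0.1112]
tool_rot: [0.793, 0.609, 0.002, 0.0]
wrist_force: [0.8, -0.4, -1.7]
grip_width: 0.678
t: 25.05
tool_pos: [0.6149, 0.2377, 0.1122]
tool_rot: [0.793, 0.609, 0.004, 0.001]
wrist_force: [0.3, -0.1, 0.4]
grip_width: 0.998
t 25.05 yaw 75.1 shift [-2.2 -1.  -1.5] turn [-0.003  0.007 -0.002] F [ 0.3 -0.1  0.4] grip 0.998 q [0.37 0.68 0.18 1.06 0.   2.2 ]
t 25.05 tcp [614.9 237.7 112.2] rot [0.793 0.609 0.004 0.001] F [ 0.3 -0.1  0.4] grip 0.998 q [0.37 0.68 0.18 1.06 0.   2.2 ]
squat_jar [614.3 236. ] 1938 18114
```

View pics/w_20_ov.png

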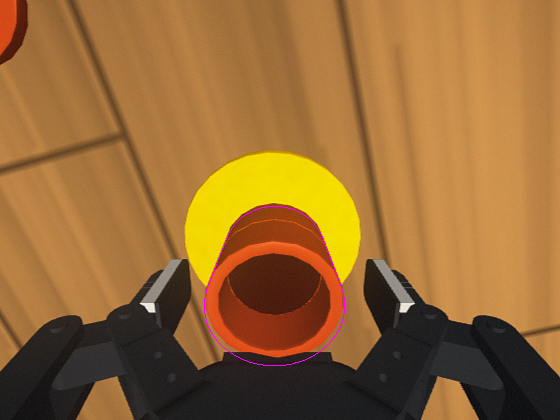

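```bash
python3 -m creep '[[[-0.003,0.007,0],[0,0,10],1],[[0,0,0],[0,0,30],1],[[0,0,0],[0,0,40],1],[[0,0,0],[0,0,40],1],[[0,0,0],[-30,15,30],0.3],[[0,0,0],[-35,22,20],0.3],[[0,0,0],[-35,22,0],0.3],[[0,0,0],[-25,18,0],0.3],[[0,0,0],[0,0,0],0.3]]'; python3 go.py 476 327 280 75; python3 look.py 21 wide_lid .496 .404 0; python3 look.py 21b squat_jar .613 .237 .012
```

```text
t: 26.0
tool_pos: [0.4847, 0.3149, 0.2868]
tool_rot: [0.794, 0.608, -0.0, -0.002]
wrist_force: [0.7, -0.6, 0.9]
grip_width: 0.645
t 26.0 yaw 74.8 shift [-8.7 12.1 -6.8] turn [-0.002 -0.003  0.003] F [ 0.7 -0.6  0.9] grip 0.645 q [0.57 0.4  0.19 1.36 0.   2.41]
t 26.0 tcp [484.7 314.9 286.8] rot [ 0.794  0.608 -0.    -0.002] F [ 0.7 -0.6  0.9] grip 0.645 q [0.57 0.4  0.19 1.36 0.   2.41]
wide_lid [497.4 403. ] 79 3100
t 26.05 tcp [486.  314.  286.6] rot [ 0.795  0.607 -0.    -0.001] F [-1.1 -0.8 -0.4] grip 0.648 q [0.57 0.41 0.19 1.36 0.   2.41]
squat_jar [614.7 237.6] 196 3419
```

View pics/w_21_ov.png

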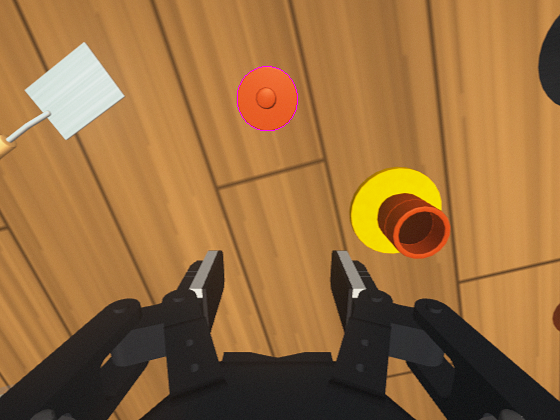

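```bash
python3 -m creep '[[[-0.002,-0.003,0],[4,30,-20],0.3],[[0,0,0],[4,30,-30],0.3],[[0,0,0],[3,29,-30],0.3],[[0,0,0],[0,0,-40],0.3],[[0,0,0],[0,0,-20],0.3],[[0,0,0],[0,0,0],0.3]]'; python3 go.py 497.4 403 96 75; python3 look.py 22 wide_lid .497 .403 0
```

```text
t: 26.7
tool_pos: [0.5063, 0.4004, 0.1403]
tool_rot: [0.798, 0.602, 0.003, 0.003]
wrist_force: [-0.5, 0.0, -0.0]
grip_width: 0.649
t 26.7 yaw 74.0 shift [ -8.9   2.6 -44.3] turn [0.001 0.007 0.017] F [-0.5  0.  -0. ] grip 0.649 q [ 0.67  0.63  0.17  1.1  -0.01  2.52]
t 26.7 tcp [506.3 400.4 140.3] rot [0.798 0.602 0.003 0.003] F [-0.5  0.  -0. ] grip 0.649 q [ 0.67  0.63  0.17  1.1  -0.01  2.52]
wide_lid [497.1 403.5] 270 6612
```

View pics/w_22_ov.png

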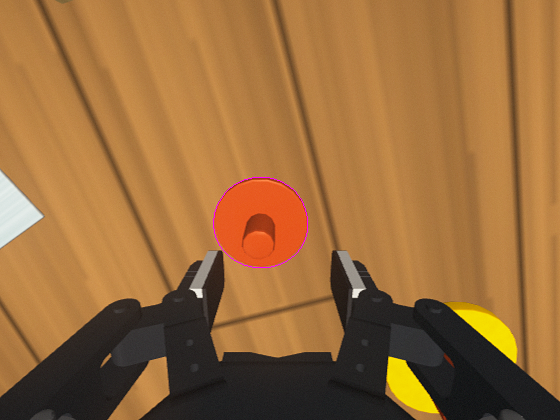

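```bash
python3 -m creep '[[[0.001,0.007,0.015],[-9,2.5,0],0.3],[[0,0,0],[-2,1,-8],0.3],[[0,0,0],[0,0,-14],0.3],[[0,0,0],[0,0,0],0.3]]'; python3 go.py 497.2 403.2 96 75
```

```text
t: 27.15
tool_pos: [0.4985, 0.4041, 0.1228]
tool_rot: [0.795, 0.607, 0.004, 0.0]
wrist_force: [-0.5, -0.5, -0.5]
grip_width: 0.654
t 27.15 yaw 74.8 shift [ -1.3  -0.9 -26.8] turn [-0.005  0.007  0.004] F [-0.5 -0.5 -0.5] grip 0.654 q [ 0.68  0.63  0.13  1.06 -0.    2.52]
```

```bash
python3 -m creep '[[[-0.005,0.007,0],[-1.3,-1,-8],0.3],[[0,0,0],[-0.5,0,-10],0.3],[[0,0,0],[0,0,-5],0.3],[[0,0,0],[0,0,0],0.3]]'; python3 go.py 497.2 403.2 96 75
```

```text
t: 27.55
tool_pos: [0.4969, 0.4032, 0.0989]
tool_rot: [0.795, 0.607, 0.001, -0.0]
wrist_force: [-0.1, -0.4, 0.7]
grip_width: 0.652
t 27.55 yaw 74.8 shift [ 0.3  0.  -2.9] turn [-0.001  0.001  0.004] F [-0.1 -0.4  0.7] grip 0.652 q [0.68 0.66 0.11 1.01 0.   2.52]
```

```bash
python3 -m creep '[[[0,0,0],[0,0,-2],0.1],[[0,0,0],[0,0,0],-0.3],[[0,0,0],[0,0,0],-0.6],[[0,0,0],[0,0,0],-1],[[0,0,0],[0,0,0],-1],[[0,0,0],[0,0,0],-1],[[0,0,0],[0,0,0],-1]]' 30; python3 go.py 497.2 403.2 96 75; python3 look.py 23
```

```text
t: 28.25
tool_pos: [0.4971, 0.4034, 0.0971]
tool_rot: [0.795, 0.607, 0.001, -0.0]
wrist_force: [-0.1, -0.8, -0.6]
grip_width: 0.225
t 28.25 yaw 74.8 shift [ 0.1 -0.2 -1.1] turn [-0.001  0.002  0.004] F [-0.1 -0.8 -0.6] grip 0.225 q [0.68 0.66 0.1  1.01 0.   2.52]
t 28.25 tcp [497.1 403.4  97.1] rot [ 0.795  0.607  0.001 -0.   ] F [-0.1 -0.8 -0.6] grip 0.225 q [0.68 0.66 0.1  1.01 0.   2.52]
```

View pics/w_23.png

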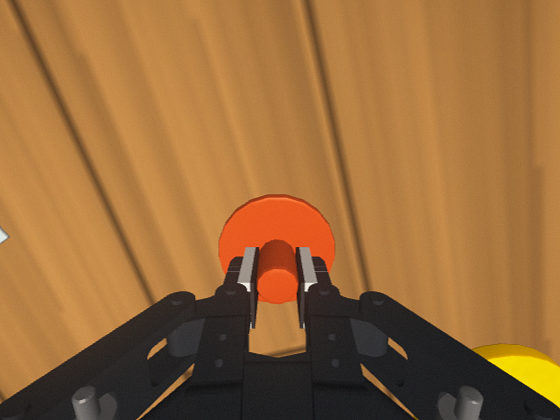

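```bash
python3 -m creep '[[[0,0,0],[0,0,10],-1],[[0,0,0],[0,0,30],-1],[[0,0,0],[0,0,40],-1],[[0,0,0],[0,0,40],-1],[[0,0,0],[6,-15,15],-1],[[0,0,0],[12,-32,0],-1],[[0,0,0],[14,-36,0],-1],[[0,0,0],[14,-36,0],-1],[[0,0,0],[14,-36,0],-1],[[0,0,0],[14,-36,0],-1],[[0,0,0],[12,-28,0],-1],[[0,0,0],[0,0,0],-1]]'; python3 go.py 590 170 235 75; python3 look.py 24 squat_jar .6140 .2373 .012 ; python3 look.py 24b yellow_board .612 .237 0
```

```text
t: 29.5
tool_pos: [0.5838, 0.1774, 0.2481]
tool_rot: [0.793, 0.609, 0.007, 0.002]
wrist_force: [0.4, 0.2, -1.1]
grip_width: 0.223
t 29.5 yaw 75.1 shift [  6.2  -7.4 -13.1] turn [-0.005  0.012 -0.002] F [ 0.4  0.2 -1.1] grip 0.223 q [0.29 0.48 0.2  1.28 0.   2.13]
t 29.5 tcp [583.8 177.4 248.1] rot [0.793 0.609 0.007 0.002] F [ 0.4  0.2 -1.1] grip 0.223 q [0.29 0.48 0.2  1.28 0.   2.13]
squat_jar [614.1 236.9] 314 4181
t 29.55 tcp [583.3 178.9 248.3] rot [0.792 0.61  0.007 0.001] F [-0.7  0.3 -0.7] grip 0.227 q [0.3  0.48 0.2  1.28 0.   2.13]
yellow_board [613.2 237.3] 315 9743
```

View pics/w_24_ov.png

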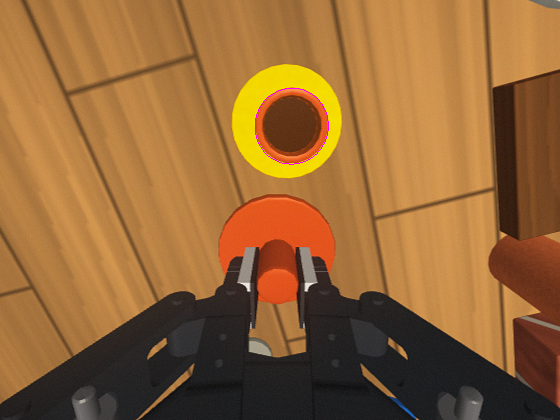

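Jar at (614.2, 237.1), centred on the board within ~1 mm. Move over it.

```bash
python3 -m creep '[[[-0.005,0.012,0],[10,20,0],-1],[[0,0,0],[10,20,-10],-1],[[0,0,0],[10,19,-15],-1],[[0,0,0],[0,0,-15],-1],[[0,0,0],[0,0,0],-1]]'; python3 go.py 614.2 237 166.1 75
```

```text
t: 30.1
tool_pos: [0.6109, 0.248, 0.2096]
tool_rot: [0.79, 0.614, 0.002, -0.002]
wrist_force: [-0.4, -0.7, -0.8]
grip_width: 0.222
t 30.1 yaw 75.7 shift [  3.3 -11.  -43.5] turn [-0.005  0.001 -0.012] F [-0.4 -0.7 -0.8] grip 0.222 q [0.38 0.61 0.32 1.28 0.   2.2 ]
```

```bash
python3 -m creep '[[[-0.005,0.001,-0.01],[3,-11,0],-1],[[0,0,0],[1,-4,-8],-1],[[0,0,0],[0,0,-8],-1],[[0,0,0],[0,0,0],-1]]'; python3 go.py 614.2 237 166.1 75
```

```text
t: 30.5
tool_pos: [0.6145, 0.2336, 0.195]
tool_rot: [0.792, 0.61, 0.001, 0.0]
wrist_force: [-0.2, -0.3, -0.7]
grip_width: 0.222
t 30.5 yaw 75.2 shift [ -0.3   3.4 -28.9] turn [-0.     0.002 -0.004] F [-0.2 -0.3 -0.7] grip 0.222 q [ 0.36  0.61  0.29  1.24 -0.    2.19]
```

```bash
python3 -m creep '[[[0,0.002,0],[0,3,-3],-1],[[0,0,0],[0,1,-8],-1],[[0,0,0],[0,0,-5],-1],[[0,0,0],[0,0,0],-1]]'; python3 go.py 614.2 237 166.1 75; python3 look.py 25
```

```text
t: 30.9
tool_pos: [0.6148, 0.2372, 0.1785]
tool_rot: [0.793, 0.61, 0.001, -0.0]
wrist_force: [-0.5, -1.3, -0.0]
grip_width: 0.219
t 30.9 yaw 75.1 shift [ -0.6  -0.2 -12.4] turn [-0.001  0.001 -0.003] F [-0.5 -1.3 -0. ] grip 0.219 q [0.37 0.63 0.27 1.21 0.   2.2 ]
t 30.9 tcp [614.8 237.2 178.5] rot [ 0.793  0.61   0.001 -0.   ] F [-0.5 -1.3 -0. ] grip 0.219 q [0.37 0.63 0.27 1.21 0.   2.2 ]
```

View pics/w_25.png

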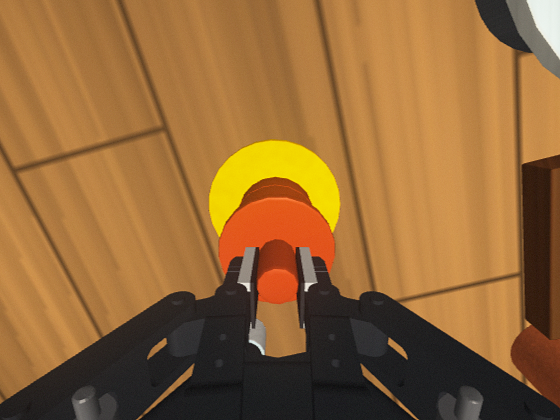

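```bash
python3 -m creep '[[[0,0,0],[-0.5,0,-5],-1],[[0,0,0],[0,0,-3],-1],[[0,0,0],[0,0,-2],-1],[[0,0,0],[0,0,0],-1]]'; python3 go.py 614.2 237 166.1 75;python3 -m creep '[[[0,0,0],[0,0,-1.5],-1],[[0,0,0],[0,0,0],-1]]';python3 -m creep '[[[0,0,0],[0,0,-1],-1],[[0,0,0],[0,0,0],-1]]';python3 -m creep '[[[0,0,0],[0,0,-1],-1],[[0,0,0],[0,0,0],-1]]'
python3 - <<'E'
from rig import *
import cv2
im=camera("scene");cv2.imwrite("pics/s26.png",cv2.resize(im[200:340,250:430],None,fx=4,fy=4,interpolation=cv2.INTER_CUBIC))
E
```

```text
t: 31.35
tool_pos: [0.6144, 0.2374, 0.1681]
tool_rot: [0.793, 0.61, 0.001, -0.0]
wrist_force: [-0.6, 0.3, -0.7]
grip_width: 0.222
t 31.35 yaw 75.2 shift [-0.2 -0.4 -2. ] turn [-0.001  0.002 -0.003] F [-0.6  0.3 -0.7] grip 0.222 q [0.37 0.63 0.25 1.19 0.   2.2 ]
t: 31.55
tool_pos: [0.6145, 0.2374, 0.1666]
tool_rot: [0.793, 0.61, 0.001, -0.0]
wrist_force: [-1.0, -1.1, -1.3]
grip_width: 0.226
t: 31.75
tool_pos: [0.6147, 0.2375, 0.166]
tool_rot: [0.793, 0.61, 0.002, 0.0]
wrist_force: [0.4, 0.2, -1.0]
grip_width: 0.222
t: 31.95
tool_pos: [0.6152, 0.2377, 0.1659]
tool_rot: [0.793, 0.61, 0.002, 0.0]
wrist_force: [-0.3, 0.2, -0.7]
grip_width: 0.223
```

View pics/s26.png

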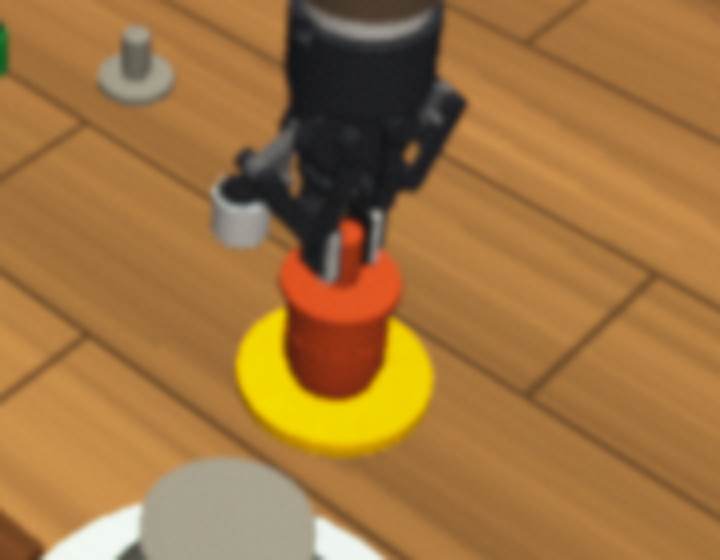

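Lid sits on the jar (flange at ~(340,285), centred), z has stopped at the predicted 166 mm. Release and back off.

```bash
python3 -m creep '[[[0,0,0],[0,0,0],-0.45],[[0,0,0],[0,0,0],-0.3],[[0,0,0],[0,0,0],-0.1],[[0,0,0],[0,0,0],0.2],[[0,0,0],[0,0,0],0.3],[[0,0,0],[0,0,0],0.3]]'; python3 -m creep '[[[0,0,0],[0,0,8],0.3],[[0,0,0],[0,0,25],0.3],[[0,0,0],[0,0,40],0.3],[[0,0,0],[0,0,40],0.3],[[0,0,0],[-30,-30,10],0.3],[[0,0,0],[-40,-35,0],0.3],[[0,0,0],[-40,-35,0],0.3],[[0,0,0],[-40,-35,0],0.3],[[0,0,0],[-20,-20,0],0.3],[[0,0,0],[0,0,0],0.3],[[0,0,0],[0,0,0],0.3]]'
cat >> h.py <<'E'
MOD["tall_closed"]=MOD["tall_jar"]+[(110,26),(118,26),(118,10),(152,10)]
MOD["squat_closed"]=MOD["squat_jar"]+[(65,33),(73,33),(73,10),(107,10)]
E
python3 look.py 27 squat_closed .614 .237 .012
python3 - <<'E'
from rig import *
from h import *
for c in("scene","top"):
    im=camera(c);prm=camera_params(c);ov=im.copy()
    for n,x in(("squat_closed",(.614,.237)),("tall_closed",(.635,-.2015))):
        v,f,m=fit(n,im,prm,x,.012);print(c,n,np.round(v*1000,1),round(f),m)
    for n,x in(("grey_jar",(.434,-.226)),("grey_lid",(.501,-.02))):
        v,f,m=fit(n,im,prm,x,0);print(c,n,np.round(v*1000,1),round(f),m)
    cv2.imwrite(f"pics/f_{c}.png",im)
E
```

```text
t: 32.6
tool_pos: [0.6151, 0.2376, 0.1656]
tool_rot: [0.793, 0.61, 0.002, 0.0]
wrist_force: [-0.1, 0.3, 0.7]
grip_width: 0.648
t: 33.7
tool_pos: [0.4445, 0.083, 0.2984]
tool_rot: [0.792, 0.61, 0.008, 0.003]
wrist_force: [0.3, 0.5, 0.3]
grip_width: 0.652
t 33.7 tcp [444.5  83.  298.4] rot [0.792 0.61  0.008 0.003] F [0.3 0.5 0.3] grip 0.652 q [ 0.18  0.14 -0.14  1.28  0.    2.01]
squat_closed [614.6 237.7] 42 1094
scene squat_closed [611.6 234.8] 112 986
scene tall_closed [ 634.8 -204.3] 117 968
scene grey_jar [ 422.9 -242.3] 102 539
scene grey_lid [496.4 -27.8] 61 218
top squat_closed [617.7 242.1] 80 571
top tall_closed [ 636.2 -200.3] 83 675
top grey_jar [ 428.7 -233.3] 79 475
top grey_lid [500.5 -22. ] 33 286
```

View pics/w_27_ov.png

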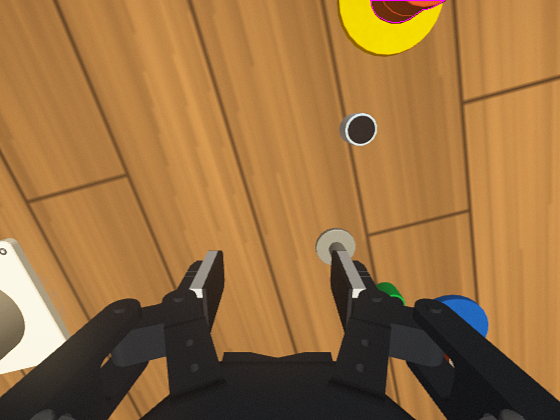

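View pics/f_scene.png

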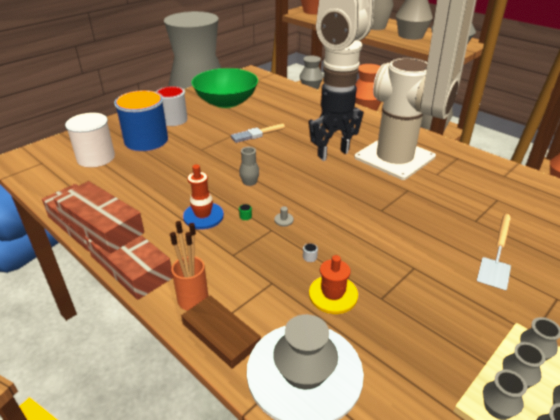

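Both jars stand closed on their boards (tall at about (200,195), squat at about (334,280)). The grey jar and lid fits match those from the start to 2 mm or better, and the arm is clear of everything.

Run:
```python
from rig import r
print(r.close_job()); print(r.observe()["t"])
```

```text
the job is handed in; nothing more can be done
None
the job is handed in; nothing more can be done
```

The job is handed in. The tall banded jar stands closed with its white-ringed lid in the middle of the blue board, and the squat jar stands closed with its plain lid in the middle of the yellow board. I did them in that order, lowered each piece until it met what was below it, and released it before taking the next. The job took about 34 s of the 128 s allowed.

**Jar positions (wrist camera):** the tall jar measured about 1–2 mm from the middle of the blue board. The squat jar measured about 1 mm from the middle of the yellow board.

**Lids:** the arm stopped going down at the expected seated heights, 211 mm and 166 mm at the tool. Pictures from the scene camera during seating and at the end show both lids level and centred on their jars. I did not measure either lid's offset separately.

**Grey pieces:** the final top and scene fits match those from the start to within 2 mm, and nothing touched either piece.

**Disagreements:**
- The scene and top cameras differ from each other by about 4–9 mm on the finished jars, much as they did on all the pieces at the start, so I relied on the wrist camera.
- The wrist camera's close-up of the squat jar just after release fitted poorly because the gripper hid part of it. Later views from farther off confirmed its position.
- The last wrist view showed only part of the squat jar and did not show the tall one.

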